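# Check a microscope stand with a touch square and hold it in the corner

## Task

Take the steel touch square out of its wooden cradle by its upright blade and press the blue pad of the microscope stand well down with its red stylus tip, lift off, then do the same on the yellow pad. Then bring the square upright into the corner where the grey base meets the front of the white upright block, its foot leg pointing forward over the base's front edge, and press it home until its underside is flat on the base and its back is flat against the block. Finish still gripping it and pressing it square against both faces, without letting go, and do not shift the other loose things.

Things in the scene. Friction and masses are not known exactly. Their poses are not given: they have to be found in the camera images.
- square: L-shaped steel touch square, 14 mm thick (y), 0.25 kg, loose. Origin: its outer corner (heel), mid-thickness; z up the blade, x out of its flat back. Blade: x -28 to 0, z 0 to 125 mm. Foot leg: on to x = -130 mm, z 0 to 22 mm. Back: plane x = 0; underside: z = 0. Red stylus pin, 6 mm across, down to 14 mm below the underside at x = -118 mm
- stylus_tip (a point): lowest point of the red stylus pin, at (-118, 0, -14) mm in the square's frame
- blade_grip (a point): where to pinch the blade across its 14 mm thickness (along the square's y): blade centre line, 20 mm below its top, at (-14, 0, 105) mm in the square's frame. With the square home it is 30 mm above the top of the upright block, so fingertips reaching less than 25 mm below it clear the block
- cradle: fixed wooden cradle, 100 x 60 mm, floor 22 mm high, two rails 15 mm higher (x -45 to 20 mm) with a 17 mm gap along x, in which the square's foot leg stands. Origin: centre of its underside. The square's heel is at x = 55 mm, its axes along the cradle's; it lifts straight out
- stand_base: fixed grey base plate of the stand, 200 mm (x) x 240 mm (y) x 30 mm high. Origin: centre of its underside; x points to its rear, z up. Its front edge (x = -100 mm) is on the robot's side. Friction of steel on it is about 1, so it takes part of a sideways push on a square that bears on it
- upright: fixed white block on the base, 40 (x) x 60 (y) x 75 mm high. Origin: bottom middle of its front face, level with the base's top: the corner runs along y through it. Front face: x = 0; x points into the block, z up. Square home: its origin at x = 0, z = 0 here, axes parallel, the whole blade within the block's width; the stylus then hangs free 18 mm before the base's front edge
- pad_blue (a joint): travel of the blue sprung pad, m: 0 up, 0.005 right down. It starts to move at about 0.8 N and is right down at 2.5 N; it springs back
- pad_blue_top (a point): centre of the top of the blue pad (round, 22 mm across, in a dark housing 38 mm across on the base), moving with it; 21 mm above the base's top when up
- pad_yellow (a joint): travel of the yellow sprung pad, m: as for the blue one
- pad_yellow_top (a point): centre of the top of the yellow pad; the same as the blue one. The pads sit at the left and right of the base's front half, 176 mm apart, either way round, level with each other across the base
- lock_ring: loose brass ring lying on the rear of the base, 36 mm across, 10 mm high. Origin: centre of its underside. Leave it alone
- objective: steel microscope objective standing on the bench, 28 mm across, 42 mm high. Origin: centre of its underside. Leave it alone
- eyepiece: black eyepiece standing on the bench, 34 mm across, 50 mm high. Origin: centre of its underside. Leave it alone
- oil_bottle: small amber bottle, 34 mm across, 75 mm high. Origin: centre of its underside. Leave it alone
- specimen_jar: clear jar, 52 mm across, 70 mm high. Origin: centre of its underside. Leave it alone
- driver: screwdriver lying on the bench, 160 mm long; origin about midway. Leave it alone
- dish: shallow white dish, 90 mm across, 16 mm high. Origin: centre of its underside. Leave it alone
There are look-alikes about, which are no part of the job. What is meant by the square is not green or pink, and is the larger of those in its own colour.

How it is judged:
By the outcome, as a careful person would: the job done as asked, in the order asked, and still so for the second after the job is handed in, while the arm keeps its last pose, push and grip.
It also fails if it takes over 56 s, if anything falls off the work surface, if the arm or the gripper's body presses on something with over 40 N, if the wrist force passes 120 N, or if a joint passes its speed limit or range.

## Robot

A 7-joint arm with a two-finger parallel gripper is mounted at the origin on the work surface. World frame = base frame: x ahead of the robot, y to its left, z up, the work surface at z = 0. Lengths are in m, angles in degrees, forces in N, time in s.
With the tool pointing down it reaches from about 0.425 to 0.875 m from the base axis. Payload 4.7 kg.
Tool frame: the origin (TCP) lies at the very end of the fingers, on their centre line; the grasp point (between the pads) lies 19 mm behind it; z points along the fingers, y is the direction in which the jaws open and shut (so a half turn about z gives the same grasp; the last joint's range is limited). The gripper opens to 87 mm and grips with 3 to 60 N. Pads are 19 mm wide; open, the fingers measure 117 mm over their backs; the gripper's body (75 mm by 190 mm) begins 51 mm behind the grasp point.
Start: joints at [77.126, 18.392, -4.016, 83.108, 1.295, 78.541, -3.26], TCP at [0.154, -0.632, 0.223] pointing down, gripper open.
Joint ranges: [-163.93, 163.93], [-17.29, 119.83], [-79.2, 71.16], [3.27, 140.29], [-89.18, 269.18], [5.43, 117.66], [-154.24, 154.24]. Speed limits (degrees/s): [147.25, 147.25, 180, 180, 180, 180, 180].

## Interface

Orientations are given as [roll, pitch, yaw] about the fixed x, y, z axes, in that order (R = Rz(yaw) Ry(pitch) Rx(roll)).
In Python, from cell import * gives the robot as it stands.
- The arm moves only by the tool arm_command, never from a script. Its argument "targets" is a list that holds one entry, the list of rows, each a list of 7 numbers: the shift along the tool's x, y, z in m, then the turn, a rotation vector about the tool's x, y, z in degrees, then the gripper's target within -1 to 1 (shut at 1, half-way at 0, fully open at -1). In form: [[[tx, ty, tz, rx, ry, rz, claw], ...]]. A call has 1 to 10 rows; each row is the pose to reach, as a shift and turn from the pose commanded when the call began, along the tool's axes at that moment; what a row does not reach only later rows make up. A row lasts 1/10 s, in which the tool goes at most 50 mm and 8.59 degrees, less where a joint would pass 70% of its speed; a pose out of reach is approached as far as the arm can. A call with a gripper value outside its range is refused whole. The fingers move at their own pace and stop on an object; "newtons" is the grip in N (left out, the last holds). Time passes only in rows, so rows that repeat a pose let the fingers close. It gives the time, the measured TCP pose, the force and the opening at its end, in the units of the state.
- get_obs(): the state, without advancing time (a new reading comes with each control period).
- read_camera(name): name is "scene" or "top"; returns a dict with "img" (384x512x3 uint8, red, green, blue), "z_map" (384x512 float32, m along the optical axis (not along the pixel's ray), 0 where there is no reading), "K" (3x3 intrinsics, pixels), "D" ([k1, k2, p1, p2, k3] as OpenCV has them; the pictures are not rectified), "origin" and "attitude" of the camera in the world. Camera axes: x right, y down, z forward; pixel columns grow to the right and rows downward; lengths in m; the calibration is good to about 2 mm. A picture is of the moment at which its call begins.
- sign_off(): hands the job in, once; it reports no verdict.
Trained networks look in the newest picture that a camera, given by its name, has taken for a name from the list of things; names that differ only in an ending like _2 or _b are one class to them, and where a whole thing is asked for, a point or a joint stands for the part that bears it (a point fixed in the world has none). Each returns a list of dicts, best first, with "conf" (0 to 1); they miss things now and then, are a little off and sometimes report something else, mostly with a low value. They report only what shows in the picture. A call takes as long as a camera call. They do not tell look-alikes from the thing itself.
- search_frame(thing, camera): "position" ([column, row] in pixels, amid what is visible of it).
The state is a dict: "time_s": time; "qpos": joint angles; "joint_velocities": joint speeds; "effort": joint torques, N m; "tool_pos": TCP position; "tool_rot": TCP orientation; "force": force on the tool from outside, world axes, zero at the start; "wrist_torque": the same for the moment, N m; "grip_width": finger opening in m.
Only numpy, scipy, OpenCV 4.12 (cv2) and the standard library are available. Lean on these libraries where they do the work, as an engineer would, in place of code of your own. Each camera call takes 0.05 s, during which the arm holds its last target.

## Working session

There is one attempt and no reset: what is moved stays moved. The work goes in short steps, Python scripts to look and compute and a tool call to move; the robot and the scene stay as the last step left them, time stands still between calls to the robot, and variables do not carry over. Pictures are saved under pics/ and viewed, and the job is handed in when it is done.

Besides the shell and the picture viewer there is one more tool, called after "Emit:" by a JSON object that holds its "method" and its "body". arm_command: Moves the arm, as the interface text tells. Its arguments: {"type":"object","properties":{"targets":{"type":"array","items":{"type":"array","items":{"type":"array","items":{"type":"number"}}}},"newtons":{"type":"number"}},"required":["targets"]}

```bash
mkdir -p pics; ls; python3 - <<'E'
from cell import *
import cv2,numpy as np
o=get_obs();print(o)
for n in ["scene","top"]:
    c=read_camera(n)
    np.savez(f"{n}0.npz",**{k:np.array(v) for k,v in c.items()})
    cv2.imwrite(f"pics/{n}0.png",c["img"][:,:,::-1])
    print(n,c["K"],c["D"],c["origin"],c["attitude"])
    for t in ["square","stylus_tip","blade_grip","cradle","stand_base","upright","pad_blue_top","pad_yellow_top","lock_ring"]:
        pass
E
```

```text
pics
{'time_s': 0.0, 'qpos': array([77.12429141, 18.4378139 , -4.01707035, 83.17448882,  1.29629345,
       78.54217218, -3.2598978 ]), 'joint_velocities': array([-0.13112708,  0.04802637, -0.08690893, -0.07270968, -0.04048001,
       -0.11685844,  0.00537453]), 'effort': array([-2.56890653e-04, -4.91287279e+01, -4.03944505e-01, -3.12530065e+01,
       -6.38576620e-02,  4.37631912e-02,  1.56412780e-04]), 'tool_pos': array([ 0.15358976, -0.63101764,  0.22147949]), 'tool_rot': array([-1.79890849e+02,  6.61631576e-03,  1.36872760e+01]), 'force': array([-0.10830169, -0.22863347,  0.72153445]), 'wrist_torque': array([-0.01714887,  0.01041951, -0.05262619]), 'grip_width': 0.08706621948771873}
scene [[385.85446373   0.         258.49265399]
 [  0.         385.85446373 188.29237261]
 [  0.           0.           1.        ]] [-0.03690331  0.          0.          0.          0.        ] [1.17218033 0.31246263 0.99135716] [-141.76227416   -0.66516986  109.10924688]
top [[485.90986951   0.         256.55089134]
 [  0.         485.90986951 189.119405  ]
 [  0.           0.           1.        ]] [-0.20958385  0.          0.          0.          0.        ] [0.18055204 0.06791044 1.86346529] [-169.44935855    0.29939057  -90.22253068]
```

View pics/scene0.png

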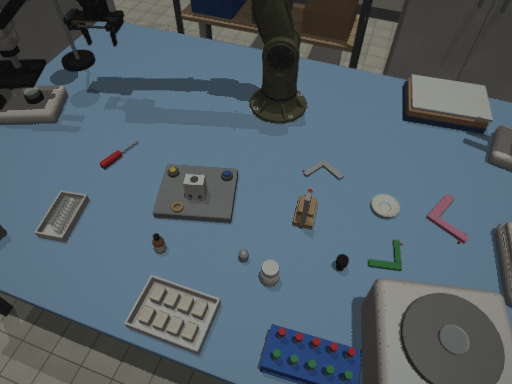

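View pics/top0.png

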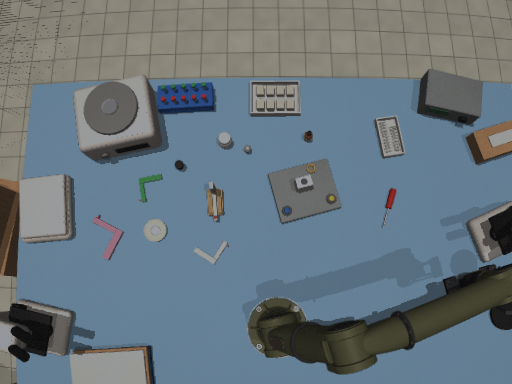

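```bash
python3 - <<'E'
from cell import *
import cv2,numpy as np
for n in ["scene","top"]:
    for t in ["square","stylus_tip","blade_grip","cradle","upright","pad_blue_top","pad_yellow_top","lock_ring"]:
        print(n,t,[(np.round(d["position"]),round(d["conf"],2)) for d in search_frame(t,n)])
print(get_obs()["time_s"])
E
```

```text
scene square [(array([327., 169.]), 0.76), (array([444., 223.]), 0.74), (array([392., 263.]), 0.63), (array([242., 255.]), 0.48), (array([308., 207.]), 0.45), (array([307., 214.]), 0.43)]
scene stylus_tip [(array([393., 265.]), 0.86), (array([447., 219.]), 0.84), (array([325., 170.]), 0.81), (array([309., 207.]), 0.75), (array([195., 185.]), 0.65)]
scene blade_grip [(array([395., 260.]), 0.89), (array([302., 204.]), 0.61), (array([178., 205.]), 0.61), (array([444., 221.]), 0.58)]
scene cradle [(array([307., 214.]), 0.93), (array([201., 201.]), 0.21)]
scene upright [(array([197., 186.]), 0.57), (array([203., 204.]), 0.51)]
scene pad_blue_top [(array([107., 157.]), 0.58)]
scene pad_yellow_top []
scene lock_ring [(array([180., 209.]), 0.4)]
top square [(array([214., 258.]), 0.77), (array([108., 240.]), 0.74), (array([213., 200.]), 0.65), (array([145., 177.]), 0.58)]
top stylus_tip [(array([211., 254.]), 0.8), (array([142., 178.]), 0.78), (array([214., 201.]), 0.74), (array([112., 234.]), 0.66), (array([246., 147.]), 0.49)]
top blade_grip [(array([114., 234.]), 0.79), (array([216., 256.]), 0.64), (array([215., 195.]), 0.46), (array([145., 179.]), 0.45)]
top cradle [(array([213., 200.]), 0.74), (array([214., 200.]), 0.4)]
top upright [(array([301., 183.]), 0.55)]
top pad_blue_top []
top pad_yellow_top []
top lock_ring [(array([310., 172.]), 0.41)]
0.9
```

The top view shows the cradle with the standing square at about (215,200), and the stand at about (304,190), with the blue pad at (287,210) and the yellow at (331,199). The scene view shows the cradle at (306,208) and the base at (197,192). The other grey, pink and green squares are lying flat. I'll zoom in for measurements.

```bash
cat > h.py <<'E'
import numpy as np,cv2
from scipy.spatial.transform import Rotation as Ro
def load(f): return dict(np.load(f))
def RT(c): return Ro.from_euler('xyz',c["attitude"],degrees=True).as_matrix()
def proj(c,P):
    P=np.atleast_2d(P).astype(float); R=RT(c); rv=cv2.Rodrigues(R.T)[0]; t=-R.T@c["origin"]
    return cv2.projectPoints(P,rv,t,c["K"],c["D"])[0].reshape(-1,2)
def ray(c,uv):
    p=cv2.undistortPoints(np.array(uv,float).reshape(-1,1,2),c["K"],c["D"]).reshape(-1,2)
    return np.c_[p,np.ones(len(p))]
def at_z(c,uv,z):
    d=ray(c,uv)@RT(c).T; o=c["origin"]
    return o+d*((z-o[2])/d[:,2])[:,None]
def cloud(c):
    h,w=c["z_map"].shape; v,u=np.mgrid[:h,:w]
    r=ray(c,np.stack([u.ravel(),v.ravel()],1))*c["z_map"].reshape(-1,1)
    return (r@RT(c).T+c["origin"]).reshape(h,w,3)
def crop(c,u0,v0,u1,v1,s,fn):
    im=c["img"][v0:v1,u0:u1,::-1]
    cv2.imwrite(fn,cv2.resize(im,None,fx=s,fy=s,interpolation=cv2.INTER_CUBIC))
E
python3 - <<'E'
from h import *
s=load("scene0.npz");t=load("top0.npz")
crop(t,180,160,360,235,4,"pics/t1.png")
crop(s,145,150,345,235,4,"pics/s1.png")
for n,c,b in (("s",s,(145,150,345,235)),("t",t,(180,160,360,235))):
    P=cloud(c); z=P[...,2]; print(n,np.median(z[c["z_map"]>0]))
print(at_z(t,[[214,200],[304,190],[287,210],[331,199]],0.03), at_z(s,[[306,208],[197,192]],0.03))
P=cloud(t);print(P[200,195:235:2].round(3)); 
E
```

```text
s -0.00023729887190232501
t -0.00016980760568996445
[[ 0.48047663  0.23932482  0.03      ]
 [ 0.51775294 -0.1061516   0.03      ]
 [ 0.44057187 -0.03956449  0.03      ]
 [ 0.4820987  -0.2095674   0.03      ]] [[ 0.47635485  0.23689896  0.03      ]
 [ 0.53167358 -0.10226005  0.03      ]]
[[ 0.485  0.316  0.004]
 [ 0.485  0.308  0.004]
 [ 0.485  0.3    0.004]
 [ 0.486  0.293 -0.   ]
 [ 0.485  0.285  0.005]
 [ 0.486  0.277 -0.   ]
 [ 0.481  0.266  0.028]
 [ 0.479  0.258  0.038]
 [ 0.48   0.251  0.032]
 [ 0.478  0.242  0.044]
 [ 0.478  0.234  0.045]
 [ 0.479  0.227  0.04 ]
 [ 0.479  0.22   0.036]
 [ 0.482  0.213  0.02 ]
 [ 0.485  0.207  0.004]
 [ 0.486  0.2   -0.007]
 [ 0.485  0.191  0.002]
 [ 0.485  0.184 -0.001]
 [ 0.485  0.176  0.001]
 [ 0.483  0.167  0.01 ]]
```

View pics/t1.png

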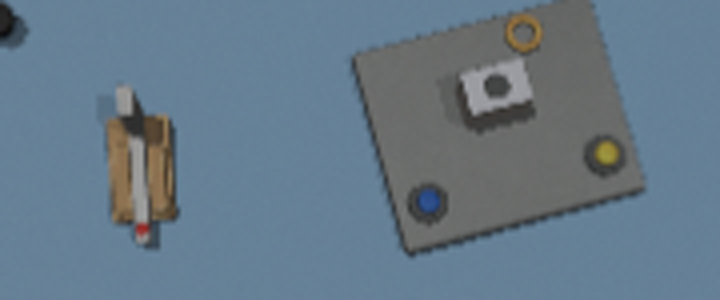

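View pics/s1.png

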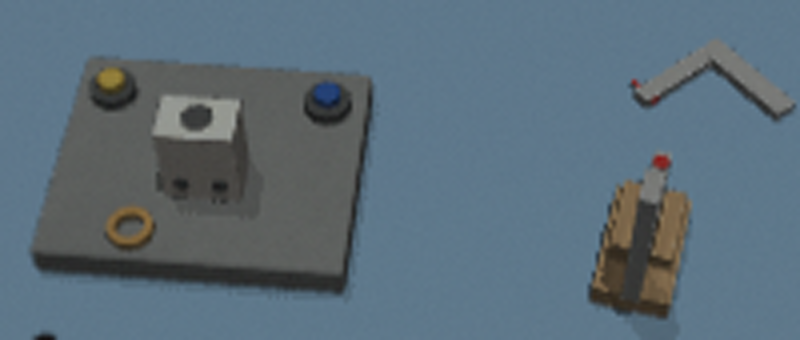

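```bash
cat >> h.py <<'E'
from scipy.optimize import minimize
def box(x0,x1,y0,y1,z0,z1): return np.array([[x,y,z] for x in(x0,x1) for y in(y0,y1) for z in(z0,z1)],float)
def place(p,B):
    a=np.radians(p[2]);c,s=np.cos(a),np.sin(a)
    return np.c_[p[0]+c*B[:,0]-s*B[:,1],p[1]+s*B[:,0]+c*B[:,1],B[:,2]]
def render(c,polys,win,S=4):
    u0,v0,u1,v1=win; m=np.zeros(((v1-v0)*S,(u1-u0)*S),np.uint8)
    for B in polys:
        q=(proj(c,B)-[u0,v0]+0.5)*S-0.5
        h=cv2.convexHull(np.round(q*16).astype(np.int32).reshape(-1,1,2))
        cv2.fillConvexPoly(m,h,255,cv2.LINE_AA,4)
    return cv2.resize(m,(u1-u0,v1-v0),interpolation=cv2.INTER_AREA).astype(float)/255
E
python3 - <<'E'
from h import *
s=load("scene0.npz");t=load("top0.npz")
W={"s":(s,(145,155,250,230)),"t":(t,(260,150,350,228))}
masks={}
for n,(c,w) in W.items():
    u0,v0,u1,v1=w
    im=c["img"].astype(float)[v0:v1,u0:u1]
    r=im[...,0]/im[...,2]   # table low
    print(n,"table",im[2,2],r[2,2],"centre",im[45,45],r[45,45])
    tb=np.median(r[:5].ravel()); 
    print(tb,np.percentile(r,[5,20,40,60,80,95]).round(2))
    m=np.clip((r-0.75)/(0.95-0.75),0,1)
    cv2.imwrite(f"pics/m_{n}.png",cv2.resize((m*255).astype(np.uint8),None,fx=6,fy=6,interpolation=0))
E
```

```text
s table [ 95. 119. 138.] 0.6884057971014492 centre [81. 83. 81.] 1.0
0.6785714285714286 [0.67 0.68 0.68 0.99 1.   1.06]
t table [102. 129. 152.] 0.6710526315789473 centre [108. 108. 108.] 1.0
0.6733333333333333 [0.67 0.67 0.68 0.98 1.   1.01]
```

View pics/m_s.png

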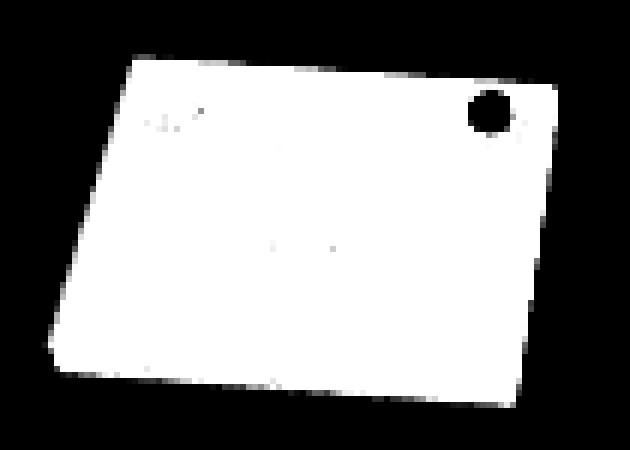

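View pics/m_t.png

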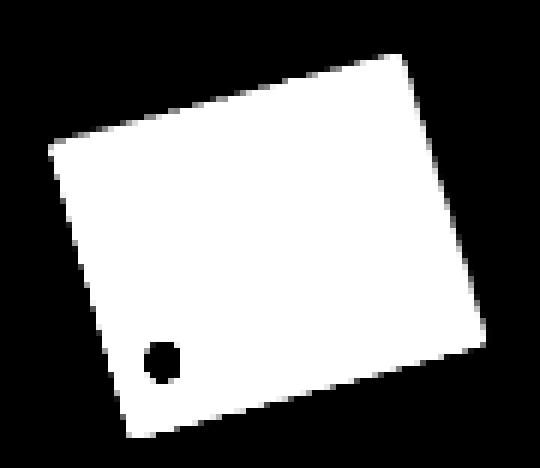

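The masks are clean: the base is an unbroken quadrilateral in both views. Next I'll fit the models to the silhouettes.

```bash
cat >> h.py <<'E'
def cmask(c,w):
    u0,v0,u1,v1=w; im=cv2.GaussianBlur(c["img"].astype(np.float32),(0,0),0.4)[v0:v1,u0:u1]
    r=im[...,0]/np.maximum(im[...,2],1); return np.clip((r-0.675)/0.325,0,1)
def fit(obs,polys,p0,step=(.01,.01,4)):
    # obs: list of (cam,win,mask,weight)
    def f(p):
        return sum(((cv2.GaussianBlur(render(c,[place(p,B) for B in polys],w),(0,0),0.6)-m)**2*wt).sum() for c,w,m,wt in obs)
    best=None
    p=np.array(p0,float)
    for k in range(3):
        sx=np.vstack([p]+[p+np.eye(len(p))[i]*step[i]/(4**k) for i in range(len(p))])
        r=minimize(f,p,method="Nelder-Mead",options=dict(initial_simplex=sx,xatol=1e-5,fatol=1e-4,maxiter=300)); p=r.x
    return p,r.fun
E
cat > fit1.py <<'E'
from h import *
s=load("scene0.npz");t=load("top0.npz")
Ws=(145,155,250,230);Wt=(260,150,350,228)
base=[box(-.1,.1,-.12,.12,0,.03)]
def ob(c,w):
    m=cmask(c,w); m=np.maximum(m,cv2.morphologyEx((m>.5).astype(np.uint8),cv2.MORPH_CLOSE,np.ones((13,13)))*0.0)
    # fill interior holes
    k=cv2.morphologyEx((m>.5).astype(np.uint8),cv2.MORPH_CLOSE,cv2.getStructuringElement(2,(9,9)))
    ker=cv2.erode(k,np.ones((3,3))); m=np.where(ker>0,1,m); return (c,w,m,1.)
os_,ot=ob(s,Ws),ob(t,Wt)
for nm,o in (("scene",[os_]),("top",[ot]),("both",[os_,ot])):
    print("base",nm,fit(o,base,[.525,-.105,-13]))
# cradle + square
cr=[box(-.05,.05,-.03,.03,0,.022),box(-.045,.02,-.03,-.0085,.022,.037),box(-.045,.02,.0085,.03,.022,.037)]
sq=[box(.055-.028,.055,-.007,.007,.022,.147),box(.055-.13,.055-.028,-.007,.007,.022,.044)]
Vs=(285,180,330,235);Vt=(198,172,232,228)
for nm,o in (("scene",[(s,Vs,cmask(s,Vs),1)]),("top",[(t,Vt,cmask(t,Vt),1)]),("both",[(s,Vs,cmask(s,Vs),1),(t,Vt,cmask(t,Vt),1)])):
    print("cradle",nm,fit(o,cr+sq,[.478,.237,0]))
for n,c,w in(("s",s,Vs),("t",t,Vt)):
    m=cmask(c,w); q=fit([(c,w,m,1)],cr+sq,[.478,.237,0])[0]
    r=render(c,[place(q,B) for B in cr+sq],w)
    cv2.imwrite(f"pics/c_{n}.png",cv2.resize((np.hstack([m,r,abs(m-r)])*255).astype(np.uint8),None,fx=5,fy=5,interpolation=0))
E
python3 fit1.py
```

```text
base scene (array([ 0.51976119, -0.1090883 , 14.83829659]), np.float64(101.27696707762382))
base top (array([ 0.51946968, -0.10752521, 14.96270009]), np.float64(40.00914420767944))
base both (array([ 0.51958068, -0.10840033, 14.83661806]), np.float64(144.18630045439983))
cradle scene (array([0.47954658, 0.23660564, 4.32258596]), np.float64(9.320457017965802))
cradle top (array([0.47663219, 0.2375589 , 4.67376308]), np.float64(7.297983198060535))
cradle both (array([0.4781879 , 0.23700687, 4.4573365 ]), np.float64(22.984316555761705))
```

```bash
cat > fit2.py <<'E'
exec(open("fit1.py").read().split("for nm,o")[0])
q=fit([os_,ot],base,[.52,-.108,14.8])[0]
up=[]
for n,c,(cc,w,m,_) in(("s",s,os_),("t",t,ot)):
    # upright top: bright
    r=render(c,[place(q,B) for B in base],w)
    cv2.imwrite(f"pics/b_{n}.png",cv2.resize((np.hstack([m,abs(m-r)])*255).astype(np.uint8),None,fx=3,fy=3,interpolation=0))
    u0,v0,u1,v1=w; im=c["img"].astype(float)[v0:v1,u0:u1]
    g=im.mean(2)
    M=np.clip((g-115)/(60),0,1) if n=="t" else np.clip((g-100)/60,0,1)
    cv2.imwrite(f"pics/u_{n}.png",cv2.resize(g.clip(0,255).astype(np.uint8),None,fx=6,fy=6,interpolation=0))
    # pads by colour centroid
    R,G,B=im[...,0],im[...,1],im[...,2]
    yel=(np.minimum(R,G)-B).clip(0); blu=(B-R*1.9).clip(0)
    rr=cv2.erode((r>.99).astype(np.uint8),np.ones((5,5)))
    a=np.radians(q[2])
    for nm,k in(("yel",yel),("blu",blu)):
        k=k*rr; 
        pk=np.unravel_index(cv2.GaussianBlur(k,(0,0),1.5).argmax(),k.shape)
        yy,xx=np.mgrid[:k.shape[0],:k.shape[1]]; ww=k*((abs(yy-pk[0])<6)&(abs(xx-pk[1])<6)); ww=np.where(ww>ww.max()*.4,1,0)
        uv=[u0+(xx*ww).sum()/ww.sum(),v0+(yy*ww).sum()/ww.sum()]
        P=at_z(c,[uv],.0505)[0]; d=P[:2]-q[:2]
        print(n,nm,np.round(uv,1),P.round(4),"base frame",(np.cos(a)*d[0]+np.sin(a)*d[1]).round(4),(-np.sin(a)*d[0]+np.cos(a)*d[1]).round(4),ww.sum())
E
python3 fit2.py; cd pics; python3 -c "
import cv2,numpy as np
a=[cv2.imread(f) for f in ('b_s.png','b_t.png','c_s.png','c_t.png')]
H=max(x.shape[0] for x in a[:2])
f=lambda x,H:cv2.copyMakeBorder(x,0,H-x.shape[0],0,8,0,value=(0,0,90))
cv2.imwrite('cmp.png',cv2.resize(np.hstack([f(x,H) for x in a[:2]]),None,fx=.65,fy=.65))
H=max(x.shape[0] for x in a[2:]);c=np.hstack([f(x,H) for x in a[2:]]);cv2.imwrite('cmp2.png',cv2.resize(c,None,fx=.6,fy=.6))
a=[cv2.imread(f) for f in ('u_s.png','u_t.png')];H=468;cv2.imwrite('cmp3.png',cv2.resize(np.hstack([f(x,H) for x in a]),None,fx=.66,fy=.66))
"
```

```text
s yel [172.3 169.5] [ 0.4885 -0.207   0.0505] base frame -0.0552 -0.0876 34
s blu [226.4 172.9] [ 0.4433 -0.0371  0.0505] base frame -0.0559 0.0881 25
t yel [331.3 197.9] [ 0.483  -0.2077  0.0505] base frame -0.0607 -0.0869 25
t blu [286.9 209.9] [ 0.438  -0.038   0.0505] base frame -0.0613 0.0886 22
```

View pics/cmp.png

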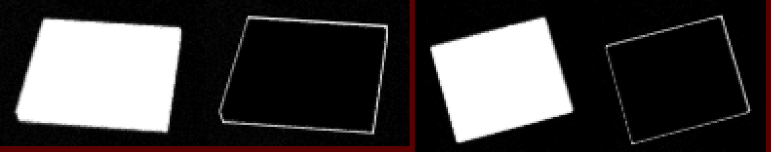

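View pics/cmp2.png

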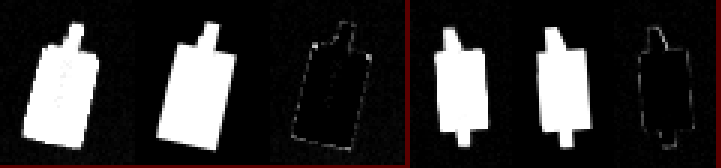

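View pics/cmp3.png

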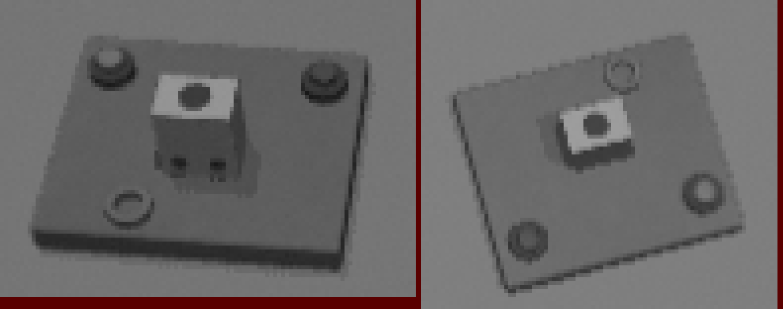

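Fits agree between the two cameras to about 3 mm. The base is at (0.5196, −0.1084) with yaw 14.8°. The cradle is at (0.478, 0.237) with yaw 4.45°. The pads sit at base-frame x ≈ −0.058, y ≈ ±0.088, blue at +y. Next I'll check the upright and the square's standing pose.

```bash
cat > fit3.py <<'E'
exec(open("fit1.py").read().split("for nm,o")[0])
for n,c,w,th in(("s",s,(180,170,210,190),(105,165)),("t",t,(290,168,318,195),(105,190))):
    u0,v0,u1,v1=w; g=c["img"].astype(float)[v0:v1,u0:u1].mean(2)
    m=np.clip((g-th[0])/(th[1]-th[0]),0,1)
    k=cv2.morphologyEx((m>.4).astype(np.uint8),cv2.MORPH_CLOSE,cv2.getStructuringElement(2,(9,9)))
    m=np.where((k>0)&(cv2.erode(k,np.ones((3,3)))>0),1,m)
    top=np.array([[x,y,.105] for x in(0,.04) for y in(-.03,.03)])
    q,f=fit([(c,w,m,1)],[top],[.52,-.108,14.8])
    print(n,q,f, (Ro.from_euler('z',-14.84,degrees=True).apply([q[0]-.5196,q[1]+.1084,0])).round(4))
E
python3 fit3.py
python3 - <<'E'
from h import *
s=load("scene0.npz");t=load("top0.npz")
# check square alone: stylus red & blade top
q=[.4782,.2370,4.457]
pts=place(q,np.array([[.041,0,.147],[.055-.118,0,.044],[.055-.13,0,.044]]))
print(pts.round(4));print("s",proj(s,pts).round(1));print("t",proj(t,pts).round(1))
E
```

```text
s [ 0.52110882 -0.10493985 14.75772718] 13.965100182781061 [0.0023 0.003  0.    ]
t [ 0.51837231 -0.1044082  16.32019718] 16.253588729087937 [-0.0002  0.0042  0.    ]
[[0.5191 0.2402 0.147 ]
 [0.4154 0.2321 0.044 ]
 [0.4034 0.2312 0.044 ]]
s [[307.8 195.7]
 [310.  190. ]
 [310.6 187.1]]
t [[210.9 184.2]
 [215.4 216.4]
 [215.6 219.5]]
```

```bash
cat > mv.py <<'E'
import sys,numpy as np
from scipy.spatial.transform import Rotation as Ro
def rel(cur_pos,cur_rot,tgt_pos,tgt_rot):
    R=Ro.from_euler('xyz',cur_rot,degrees=True); T=Ro.from_euler('xyz',tgt_rot,degrees=True)
    return np.r_[R.inv().apply(np.array(tgt_pos)-cur_pos).round(4),np.degrees((R.inv()*T).as_rotvec()).round(2)]
E
python3 - <<'E'
from mv import *
c=([.1540,-.632,.223],[180,0,13.69])
print(rel(*c,[.50,-.42,.223],[180,0,4.46]))
E
```

```text
[ 0.3863 -0.1241 -0.      0.     -0.      9.23  ]
```

Emit:
{"method": "arm_command", "body": {"targets": [[[0.386, -0.124, 0, 0, 0, 9.23, -1], [0.386, -0.124, 0, 0, 0, 9.23, -1], [0.386, -0.124, 0, 0, 0, 9.23, -1], [0.386, -0.124, 0, 0, 0, 9.23, -1], [0.386, -0.124, 0, 0, 0, 9.23, -1], [0.386, -0.124, 0, 0, 0, 9.23, -1], [0.386, -0.124, 0, 0, 0, 9.23, -1], [0.386, -0.124, 0, 0, 0, 9.23, -1], [0.386, -0.124, 0, 0, 0, 9.23, -1], [0.386, -0.124, 0, 0, 0, 9.23, -1]]]}}

```text
time_s: 1.9
tool_pos: [0.5015, -0.4175, 0.2223]
tool_rot: [-180.0, -0.0, 4.7]
force: [-0.4, -0.6, -0.9]
grip_width: 0.0871
```

```bash
python3 - <<'E'
from cell import *
from mv import *
o=get_obs();print(o["qpos"].round(1),o["tool_pos"],o["tool_rot"],o["time_s"])
print(rel([.50,-.42,.223],[180,0,4.46],[.519,.2402,.223],[180,0,4.46]))
E
```

```text
[ 49.1  19.4 -15.   82.4   5.   78.9 -51.3] [ 0.50153449 -0.41749148  0.22231812] [-1.79955677e+02 -2.05908105e-02  4.74014573e+00] 1.9
[ 0.0703 -0.6567 -0.      0.      0.      0.    ]
```

Emit:
{"method": "arm_command", "body": {"targets": [[[0.0703, -0.6567, 0, 0, 0, 0, -1], [0.0703, -0.6567, 0, 0, 0, 0, -1], [0.0703, -0.6567, 0, 0, 0, 0, -1], [0.0703, -0.6567, 0, 0, 0, 0, -1], [0.0703, -0.6567, 0, 0, 0, 0, -1], [0.0703, -0.6567, 0, 0, 0, 0, -1], [0.0703, -0.6567, 0, 0, 0, 0, -1], [0.0703, -0.6567, 0, 0, 0, 0, -1], [0.0703, -0.6567, 0, 0, 0, 0, -1], [0.0703, -0.6567, 0, 0, 0, 0, -1]]]}}

```text
time_s: 2.9
tool_pos: [0.5139, 0.0789, 0.2229]
tool_rot: [179.9, -0.1, 4.2]
force: [1.3, -0.5, -0.1]
grip_width: 0.087
```

```bash
python3 - <<'E'
from cell import *
from mv import *
o=get_obs();print(o["qpos"].round(1),o["tool_pos"],o["tool_rot"],o["time_s"])
print(rel(o["tool_pos"],o["tool_rot"],[.519,.2402,.222],[180,0,4.46]))
E
```

```text
[ 22.8   4.4 -36.  100.4   2.8  76.  -99.6] [0.51386351 0.07889644 0.22292933] [ 1.79882782e+02 -6.04627384e-02  4.19243817e+00] 2.9
[ 0.0169 -0.1605  0.0006  0.12   -0.06   -0.27  ]
```

Emit:
{"method": "arm_command", "body": {"targets": [[[0.0165, -0.1605, 0, 0, 0, 0, -1], [0.0165, -0.1605, 0, 0, 0, 0, -1], [0.0165, -0.1605, 0, 0, 0, 0, -1], [0.0165, -0.1605, 0, 0, 0, 0, -1], [0.0165, -0.1605, 0, 0, 0, 0, -1], [0.0165, -0.1605, 0, 0, 0, 0, -1], [0.0165, -0.1605, 0, 0, 0, 0, -1], [0.0165, -0.1605, 0, 0, 0, 0, -1]]]}}

```text
time_s: 3.7
tool_pos: [0.5187, 0.2387, 0.2225]
tool_rot: [179.9, -0.0, 4.2]
force: [-0.2, -0.4, -0.8]
grip_width: 0.0868
```

```bash
python3 - <<'E'
from cell import *
from mv import *
from h import *
o=get_obs();print(o["qpos"].round(1),o["tool_pos"],o["tool_rot"],o["time_s"],o["force"])
print(rel(o["tool_pos"],o["tool_rot"],[.519,.2402,.108],[180,0,4.46]))
c=read_camera("scene"); np.savez("s1.npz",**{k:np.array(v) for k,v in c.items()})
crop(c,250,130,370,240,5,"pics/s_over.png")
E
```

```text
[   9.8   12.7  -42.7   93.5    8.9   77.3 -120. ] [0.51869743 0.23869524 0.22248804] [ 1.79924512e+02 -1.33260485e-02  4.22606175e+00] 3.7 [-0.21034935 -0.42118771 -0.82151301]
[ 0.0004 -0.0016  0.1145  0.08   -0.01   -0.23  ]
```

View pics/s_over.png

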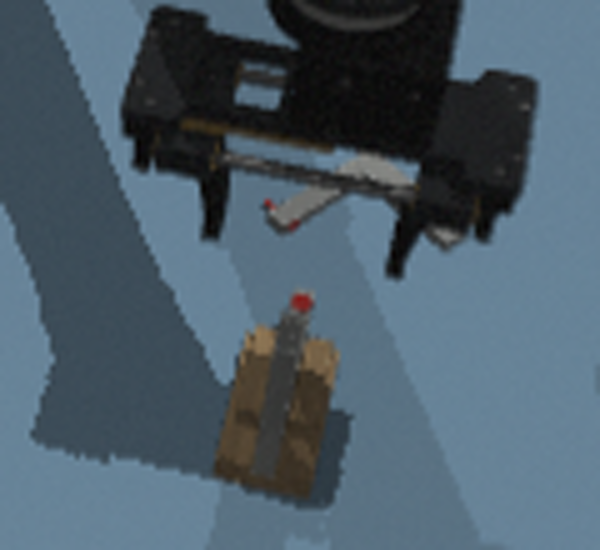

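The fingers straddle the blade, which stands in shadow below at crop (285,400). I'm descending.

Emit:
{"method": "arm_command", "body": {"targets": [[[0.0005, -0.0015, 0.05, 0, 0, 0.23, -1], [0.0005, -0.0015, 0.09, 0, 0, 0.23, -1], [0.0005, -0.0015, 0.1145, 0, 0, 0.23, -1], [0.0005, -0.0015, 0.1145, 0, 0, 0.23, -1], [0.0005, -0.0015, 0.1145, 0, 0, 0.23, -1], [0.0005, -0.0015, 0.1145, 0, 0, 0.23, -1]]]}}

```text
time_s: 4.35
tool_pos: [0.5197, 0.2433, 0.1101]
tool_rot: [-180.0, -0.2, 4.2]
force: [-0.4, 0.0, -0.6]
grip_width: 0.0872
```

```bash
python3 - <<'E'
from cell import *
from h import *
o=get_obs();print(o["tool_pos"],o["tool_rot"],o["force"])
c=read_camera("scene"); np.savez("s2.npz",**{k:np.array(v) for k,v in c.items()})
crop(c,250,130,370,240,5,"pics/s_down.png")
E
```

```text
[0.51968147 0.2433073  0.11012205] [-179.95280019   -0.18814838    4.1956128 ] [-0.4254603   0.027112   -0.56841185]
```

View pics/s_down.png

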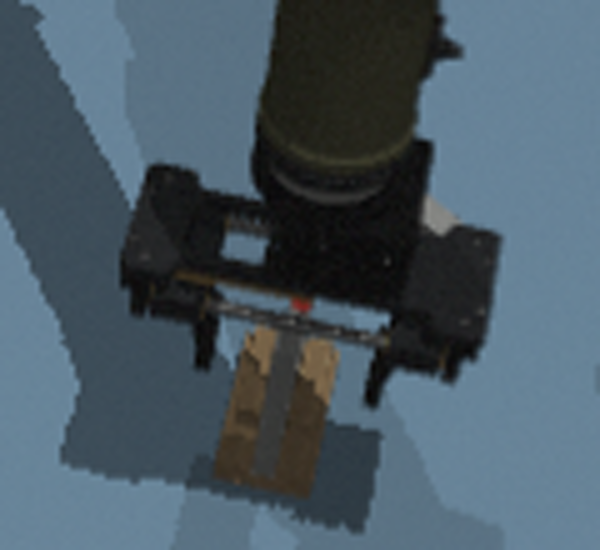

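Emit:
{"method": "arm_command", "body": {"targets": [[[0, 0, 0, 0, 0, 0, 0.5], [0, 0, 0, 0, 0, 0, 1], [0, 0, 0, 0, 0, 0, 1], [0, 0, 0, 0, 0, 0, 1], [0, 0, 0, 0, 0, 0, 1], [0, 0, 0, 0, 0, 0, 1], [0, 0, 0, 0, 0, 0, 1], [0, 0, 0, 0, 0, 0, 1]]], "newtons": 60}}

```text
time_s: 5.2
tool_pos: [0.5182, 0.2428, 0.1079]
tool_rot: [180.0, 0.0, 4.2]
force: [0.5, -0.7, -0.3]
grip_width: 0.0308
```

```bash
python3 - <<'E'
from cell import *
from h import *
for i in range(3):
    o=get_obs();print(o["time_s"],o["tool_pos"].round(4),o["tool_rot"].round(2),o["force"].round(2),o["wrist_torque"].round(2),o["grip_width"])
    c=read_camera("scene")
E
```

```text
5.2 [0.5182 0.2428 0.1079] [1.80e+02 1.00e-02 4.23e+00] [ 0.45 -0.75 -0.29] [0.02 0.02 0.01] 0.030816719759835434
5.25 [0.5183 0.2428 0.108 ] [1.7999e+02 1.0000e-02 4.2200e+00] [ 0.32 -0.18 -0.49] [-0.03  0.02 -0.02] 0.02687093592817586
5.3 [0.5183 0.2428 0.108 ] [180.     0.     4.22] [-0.05 -0.3   0.04] [0.03 0.03 0.02] 0.02282759526194585
```

Emit:
{"method": "arm_command", "body": {"targets": [[[0, 0.0024, 0, 0, 0, 0.2, 0.4], [0, 0.0024, 0, 0, 0, 0.2, 0.4], [0, 0.0024, 0, 0, 0, 0.2, 0.4], [0, 0.0024, 0, 0, 0, 0.2, 0.4]]]}}

```text
time_s: 5.75
tool_pos: [0.5185, 0.2404, 0.108]
tool_rot: [180.0, -0.0, 4.0]
force: [-0.8, -0.3, -0.4]
grip_width: 0.026
```

```bash
python3 - <<'E'
from cell import *
from h import *
o=get_obs();print(o["time_s"],o["tool_pos"].round(4),o["tool_rot"].round(2),o["force"].round(2),o["wrist_torque"].round(2),o["grip_width"])
c=read_camera("top"); np.savez("t3.npz",**{k:np.array(v) for k,v in c.items()})
crop(c,180,150,260,230,7,"pics/t_down.png")
E
```

```text
5.75 [0.5185 0.2404 0.108 ] [180.    -0.     4.02] [-0.83 -0.29 -0.41] [-0.03  0.   -0.01] 0.02597348571012648
```

View pics/t_down.png

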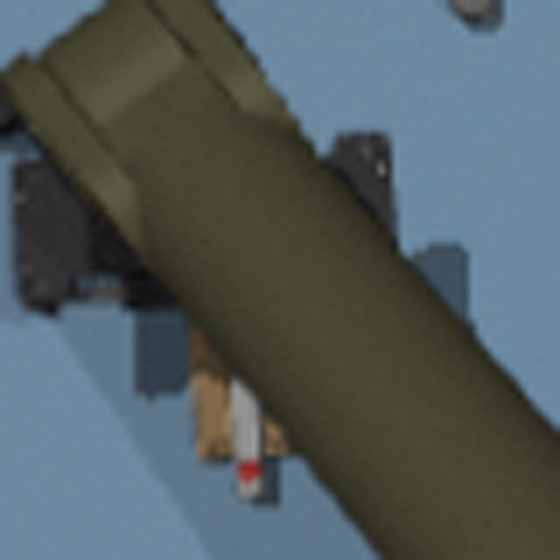

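The arm hides the blade in the top view. Yaw needs −0.44° about the tool z axis, because the tool's z points down. I'll correct that and close.

Emit:
{"method": "arm_command", "body": {"targets": [[[0, 0, 0, 0, 0, -0.44, 0.4], [0, 0, 0, 0, 0, -0.44, 1], [0, 0, 0, 0, 0, -0.44, 1], [0, 0, 0, 0, 0, -0.44, 1], [0, 0, 0, 0, 0, -0.44, 1]]], "newtons": 60}}

```text
time_s: 6.3
tool_pos: [0.5184, 0.2404, 0.108]
tool_rot: [180.0, 0.0, 4.5]
force: [-1.0, 0.2, 0.6]
grip_width: 0.0132
```

```bash
python3 - <<'E'
from cell import *
from h import *
o=get_obs();print(o["time_s"],o["tool_pos"].round(4),o["tool_rot"].round(2),o["force"].round(2),o["wrist_torque"].round(2),o["grip_width"])
E
```

```text
6.3 [0.5184 0.2404 0.108 ] [179.99   0.     4.46] [-0.98  0.17  0.58] [ 0.06 -0.03 -0.06] 0.013185730297116905
```

Gripped at 13.2 mm with almost no side force. Lifting straight up.

Emit:
{"method": "arm_command", "body": {"targets": [[[0, 0, -0.015, 0, 0, 0, 1], [0, 0, -0.03, 0, 0, 0, 1], [0, 0, -0.05, 0, 0, 0, 1], [0, 0, -0.08, 0, 0, 0, 1], [0, 0, -0.11, 0, 0, 0, 1], [0, 0, -0.14, 0, 0, 0, 1], [0, 0, -0.14, 0, 0, 0, 1], [0, 0, -0.14, 0, 0, 0, 1], [0, 0, -0.14, 0, 0, 0, 1]]]}}

```text
time_s: 7.2
tool_pos: [0.5177, 0.24, 0.2469]
tool_rot: [179.9, 0.1, 4.5]
force: [-0.3, -0.3, -2.9]
grip_width: 0.0134
```

```bash
python3 - <<'E'
from cell import *
from h import *
from mv import *
o=get_obs();print(o["time_s"],o["qpos"].round(1),o["tool_pos"].round(4),o["tool_rot"].round(2),o["force"].round(2),o["wrist_torque"].round(2),o["grip_width"])
for n in("scene","top"):
    c=read_camera(n); np.savez(f"{n}4.npz",**{k:np.array(v) for k,v in c.items()})
    u,v=proj(c,[o["tool_pos"]-[0.05,0,.05]])[0].astype(int); print(n,u,v)
    crop(c,max(u-45,0),max(v-45,0),u+45,v+45,6,f"pics/{n}_lift.png")
E
```

```text
7.2 [  10.    12.   -43.1   91.4    8.3   80.  -119.4] [0.5177 0.24   0.2469] [1.7995e+02 1.1000e-01 4.4700e+00] [-0.27 -0.34 -2.87] [ 0.03 -0.03 -0.01] 0.013440016451149438
scene 314 170
top 209 195
```

View pics/scene_lift.png

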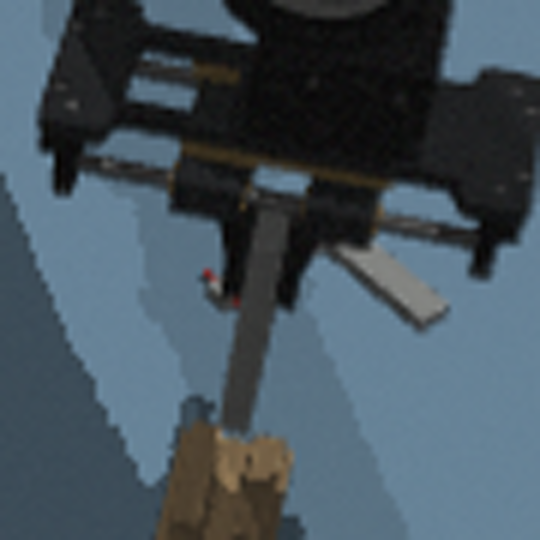

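View pics/top_lift.png

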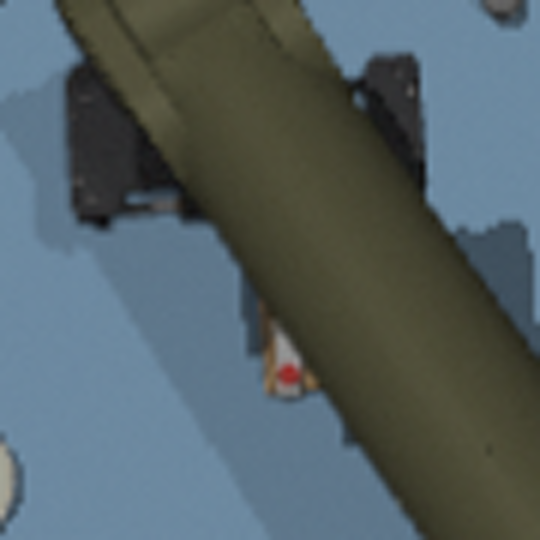

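```bash
python3 - <<'E'
from mv import *
from h import *
t=load("top4.npz"); s=load("scene4.npz")
a=np.radians(4.47)
TC=np.array([.5177,.2400,.2469]); R=Ro.from_euler('xyz',[0,0,4.47],degrees=True)
def sqp(p): return TC+R.apply(np.array(p)-[-.0147,0,.086])
print("pin top",proj(t,[sqp([-.118,0,.022]),sqp([-.118,0,-.014])]))
print(rel(TC,[180,0,4.47],[.5409,-.0117,.2469],[180,0,14.84]))
E
```

```text
pin top [[211.90220062 211.50548439]
 [212.86684737 212.89437727]]
[ 3.500e-03  2.527e-01  0.000e+00  0.000e+00  0.000e+00 -1.037e+01]
```

Emit:
{"method": "arm_command", "body": {"targets": [[[0.0035, 0.2527, 0, 0, 0, -10.37, 1], [0.0035, 0.2527, 0, 0, 0, -10.37, 1], [0.0035, 0.2527, 0, 0, 0, -10.37, 1], [0.0035, 0.2527, 0, 0, 0, -10.37, 1], [0.0035, 0.2527, 0, 0, 0, -10.37, 1], [0.0035, 0.2527, 0, 0, 0, -10.37, 1], [0.0035, 0.2527, 0, 0, 0, -10.37, 1], [0.0035, 0.2527, 0, 0, 0, -10.37, 1], [0.0035, 0.2527, 0, 0, 0, -10.37, 1]]]}}

```text
time_s: 8.2
tool_pos: [0.5414, -0.0085, 0.2478]
tool_rot: [-179.9, 0.0, 15.1]
force: [-0.1, -0.2, -3.0]
grip_width: 0.014
```

```bash
python3 - <<'E'
from cell import *
from h import *
from mv import *
o=get_obs();print(o["time_s"],o["qpos"].round(1),o["tool_pos"].round(4),o["tool_rot"].round(2),o["force"].round(2),o["wrist_torque"].round(2),o["grip_width"])
print(rel(o["tool_pos"],o["tool_rot"],[.5409,-.0117,.165],[180,0,14.84]))
for n in("scene","top"):
    c=read_camera(n); np.savez(f"{n}5.npz",**{k:np.array(v) for k,v in c.items()})
    u,v=proj(c,[[.47,-.06,.05]])[0].astype(int); print(n,u,v)
    crop(c,max(u-55,0),max(v-45,0),u+45,v+45,6,f"pics/{n}_hov.png")
E
```

```text
8.2 [ 30.1   6.6 -34.4  95.5   3.7  79.1 -79.8] [ 0.5414 -0.0085  0.2478] [-1.7994e+02  1.0000e-02  1.5050e+01] [-0.08 -0.19 -3.  ] [ 0.06 -0.04  0.03] 0.013955510231446177
[-0.0013  0.003   0.0828 -0.06    0.01    0.21  ]
scene 216 177
top 292 201
```

View pics/scene_hov.png

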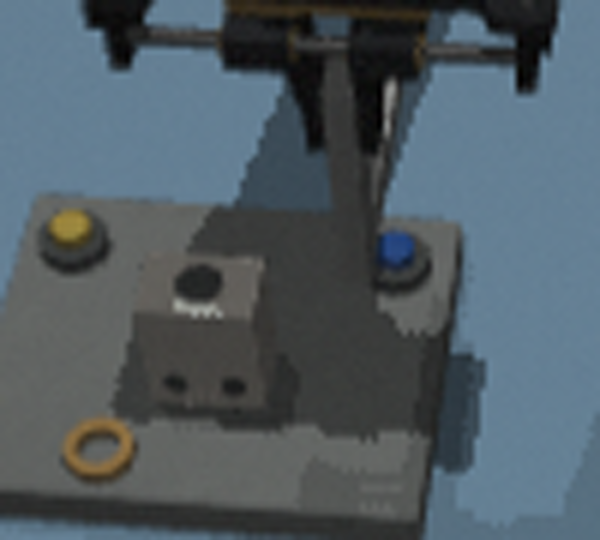

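View pics/top_hov.png

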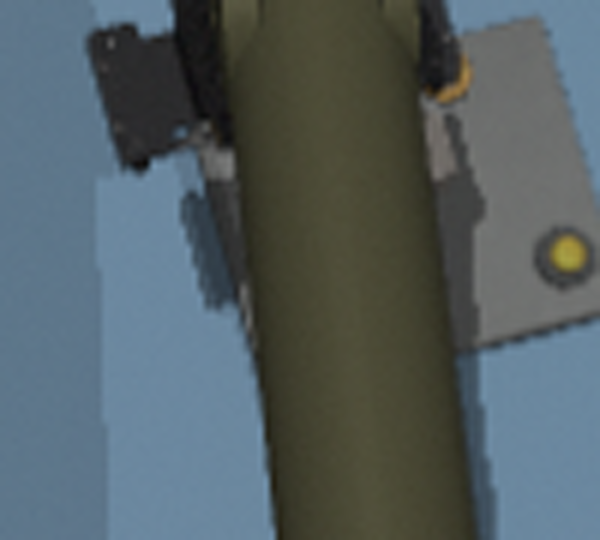

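```bash
python3 - <<'E'
from cell import *
from mv import *
o=get_obs();print(o["time_s"],o["tool_pos"].round(4),o["tool_rot"].round(2),o["force"].round(2))
print(rel(o["tool_pos"],o["tool_rot"],[.5409,-.0117,.160],[180,0,14.84]))
E
```

```text
8.3 [ 0.5415 -0.0091  0.248 ] [-179.98    0.     15.03] [ 0.2   0.67 -2.99]
[-0.0013  0.0024  0.088  -0.02    0.      0.19  ]
```

Emit:
{"method": "arm_command", "body": {"targets": [[[-0.0013, 0.0024, 0.04, 0, 0, 0.19, 1], [-0.0013, 0.0024, 0.07, 0, 0, 0.19, 1], [-0.0013, 0.0024, 0.088, 0, 0, 0.19, 1], [-0.0013, 0.0024, 0.088, 0, 0, 0.19, 1], [-0.0013, 0.0024, 0.088, 0, 0, 0.19, 1], [-0.0013, 0.0024, 0.088, 0, 0, 0.19, 1]]]}}

```text
time_s: 8.9
tool_pos: [0.5421, -0.0133, 0.1617]
tool_rot: [179.9, -0.1, 14.7]
force: [-0.3, 0.4, -1.3]
grip_width: 0.0134
```

```bash
python3 - <<'E'
from cell import *
from h import *
from mv import *
c=read_camera("scene"); np.savez("s6.npz",**{k:np.array(v) for k,v in c.items()})
o=get_obs();print(o["time_s"],o["tool_pos"].round(4),o["tool_rot"].round(2),o["force"].round(2))
print(rel(o["tool_pos"],o["tool_rot"],[.5409,-.0117,.160],[180,0,14.84]))
crop(c,170,130,270,220,6,"pics/s_hov2.png")
E
```

```text
8.95 [ 0.5421 -0.0135  0.1617] [ 1.7994e+02 -1.5000e-01  1.4670e+01] [ 0.93 -0.36 -1.6 ]
[-0.0007 -0.0021  0.0017  0.06   -0.15   -0.17  ]
```

View pics/s_hov2.png

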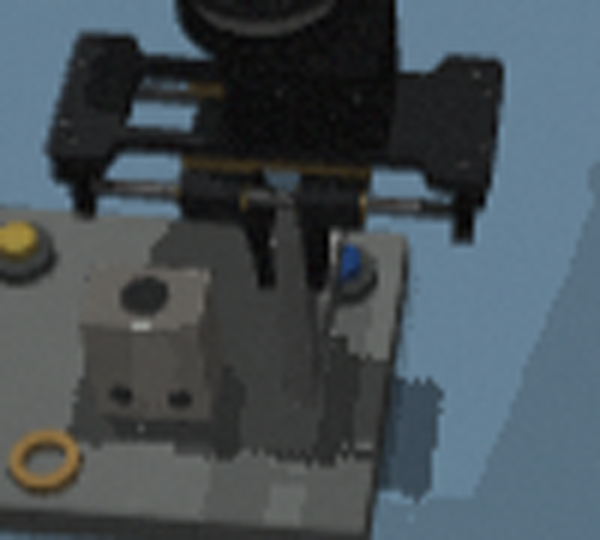

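```bash
cat > ov.py <<'E'
from h import *
def overlay(c,TC,rot,g,win,S,fn,extra=[]):
    # g: TCP in square frame (x,y,z); rot: tool rot -> square R = R*Rx(180)
    R=Ro.from_euler('xyz',rot,degrees=True)*Ro.from_euler('x',180,degrees=True)
    f=lambda P:TC+R.apply(np.array(P,float)-g)
    u0,v0,u1,v1=win
    im=cv2.resize(c["img"][v0:v1,u0:u1,::-1],None,fx=S,fy=S,interpolation=cv2.INTER_CUBIC)
    prof=np.array([[0,0],[0,125],[-28,125],[-28,22],[-130,22],[-130,0]])/1000
    q=lambda P:np.round((proj(c,P)-[u0,v0]+.5)*S-.5).astype(np.int32)
    for y,col in((.007,(0,255,0)),(-.007,(0,255,255))):
        cv2.polylines(im,[q(f([[p[0],y,p[1]] for p in prof]))],True,col,1)
    pin=q(f([[-.118,0,.022],[-.118,0,-.014]])); cv2.line(im,tuple(map(int,pin[0])),tuple(map(int,pin[1])),(0,0,255),1)
    for e in extra: cv2.polylines(im,[q(e)],True,(255,0,255),1)
    cv2.imwrite(fn,im); return f
E
python3 - <<'E'
from ov import *
c=load("s6.npz"); a=np.linspace(0,2*np.pi,24)
ex=[place([.5196,-.1084,14.84],np.c_[-.058+.011*np.cos(a),k*.088+.011*np.sin(a),0*a+.051]) for k in(1,-1)]
f=overlay(c,np.array([.5421,-.0135,.1617]),[179.94,-.15,14.67],[-.0147,0,.086],(170,130,270,220),8,"pics/ov6.png",ex)
print(f([[-.118,0,-.014]]), place([.5196,-.1084,14.84],np.array([[-.058,.088,.051]])))
E
```

```text
[[ 0.44244766 -0.03969579  0.06142996]] [[ 0.44099598 -0.03819025  0.051     ]]
```

View pics/ov6.png

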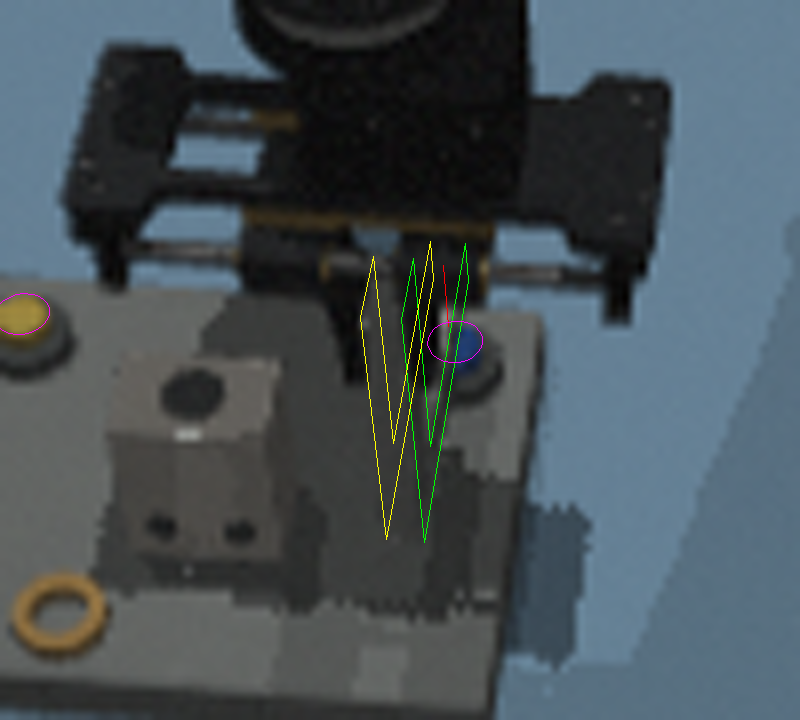

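The stylus is over the blue pad, with the red line's lower end inside the magenta circle. I'll step down and watch the force.

Emit:
{"method": "arm_command", "body": {"targets": [[[-0.0007, -0.002, 0.004, 0, 0, 0, 1], [-0.0007, -0.002, 0.008, 0, 0, 0, 1], [-0.0007, -0.002, 0.008, 0, 0, 0, 1], [-0.0007, -0.002, 0.008, 0, 0, 0, 1]]]}}

```text
time_s: 9.35
tool_pos: [0.5396, -0.0122, 0.1519]
tool_rot: [180.0, 0.0, 14.6]
force: [-0.5, -0.0, -2.0]
grip_width: 0.0136
```

Emit:
{"method": "arm_command", "body": {"targets": [[[0, 0, 0.004, 0, 0, 0, 1], [0, 0, 0.004, 0, 0, 0, 1], [0, 0, 0.004, 0, 0, 0, 1]]]}}

```text
time_s: 9.65
tool_pos: [0.5399, -0.0122, 0.1481]
tool_rot: [180.0, -0.0, 14.6]
force: [-0.4, -0.0, -0.2]
grip_width: 0.0132
```

Emit:
{"method": "arm_command", "body": {"targets": [[[0, 0, 0.003, 0, 0, 0, 1], [0, 0, 0.003, 0, 0, 0, 1], [0, 0, 0.003, 0, 0, 0, 1]]]}}

```text
time_s: 9.95
tool_pos: [0.5402, -0.0121, 0.1455]
tool_rot: [180.0, -0.0, 14.6]
force: [-0.2, -0.1, 2.0]
grip_width: 0.0135
```

```bash
python3 - <<'E'
from cell import *
from ov import *
c=read_camera("scene"); np.savez("s7.npz",**{k:np.array(v) for k,v in c.items()})
o=get_obs();print(o["time_s"],o["tool_pos"].round(4),o["tool_rot"].round(2),o["force"].round(2),o["wrist_torque"].round(3))
a=np.linspace(0,2*np.pi,24)
ex=[place([.5196,-.1084,14.84],np.c_[-.058+.011*np.cos(a),k*.088+.011*np.sin(a),0*a+.051]) for k in(1,-1)]
overlay(c,o["tool_pos"],o["tool_rot"],[-.0147,0,.086],(190,140,260,210),10,"pics/ov7.png",ex)
crop(c,190,140,260,210,10,"pics/s7.png")
E
```

```text
10.0 [ 0.5402 -0.0121  0.1455] [ 1.7998e+02 -5.0000e-02  1.4640e+01] [1.1  0.51 2.32] [-0.038  0.163 -0.03 ]
```

View pics/s7.png

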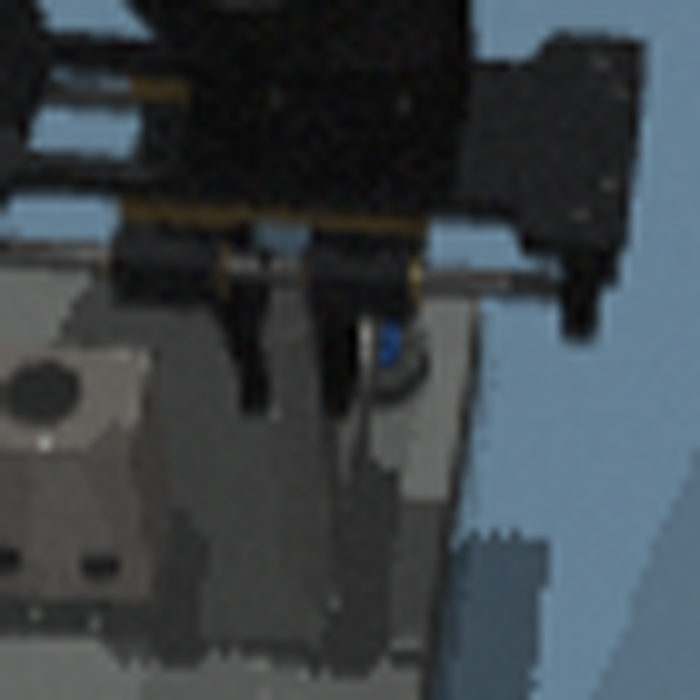

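View pics/ov7.png

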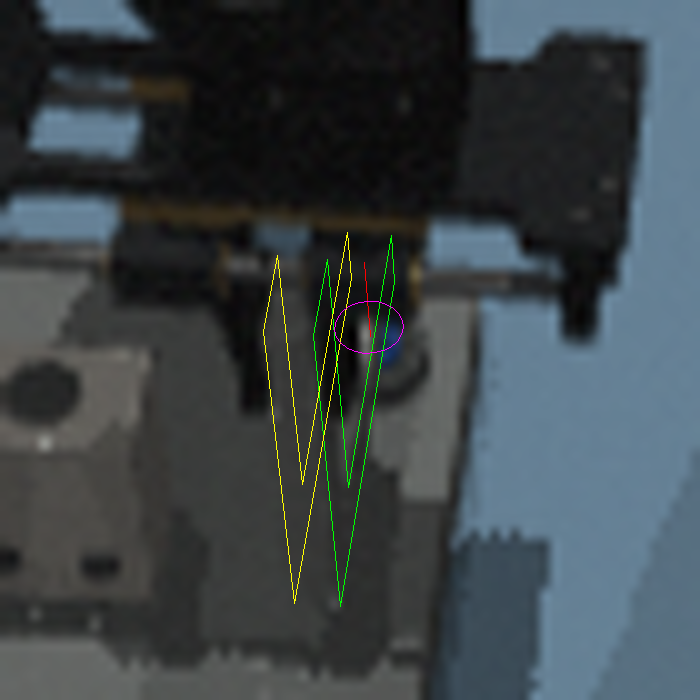

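The force rose to about 5 N net, against 2.5 N needed for full travel, and the pad is visibly lowered under the foot. Now I'll lift off and go up over the block.

Emit:
{"method": "arm_command", "body": {"targets": [[[0, 0, -0.01, 0, 0, 0, 1], [0, 0, -0.03, 0, 0, 0, 1], [0, 0, -0.06, 0, 0, 0, 1], [0, 0, -0.085, 0, 0, 0, 1], [0, 0, -0.085, 0, 0, 0, 1], [0, 0, -0.085, 0, 0, 0, 1], [0, 0, -0.085, 0, 0, 0, 1]]]}}

```text
time_s: 10.7
tool_pos: [0.5386, -0.0123, 0.2283]
tool_rot: [-180.0, 0.2, 14.6]
force: [0.3, 0.2, -2.6]
grip_width: 0.0135
```

```bash
python3 - <<'E'
from cell import *
from ov import *
from mv import *
c=read_camera("scene"); np.savez("s8.npz",**{k:np.array(v) for k,v in c.items()})
o=get_obs();print(o["time_s"],o["tool_pos"].round(4),o["tool_rot"].round(2),o["force"].round(2),o["wrist_torque"].round(3))
print(rel(o["tool_pos"],o["tool_rot"],[.5859,-.1819,o["tool_pos"][2]],[180,0,14.84]))
E
```

```text
10.75 [ 0.5387 -0.0122  0.2282] [-1.7994e+02  1.7000e-01  1.4640e+01] [ 0.09 -0.4  -2.79] [ 0.009 -0.064  0.001]
[ 0.0028  0.1761 -0.0002 -0.06    0.17   -0.2   ]
```

Emit:
{"method": "arm_command", "body": {"targets": [[[0.0028, 0.176, 0, 0, 0.1, -0.2, 1], [0.0028, 0.176, 0, 0, 0.1, -0.2, 1], [0.0028, 0.176, 0, 0, 0.1, -0.2, 1], [0.0028, 0.176, 0, 0, 0.1, -0.2, 1], [0.0028, 0.176, 0, 0, 0.1, -0.2, 1], [0.0028, 0.176, 0, 0, 0.1, -0.2, 1], [0.0028, 0.176, 0, 0, 0.1, -0.2, 1]]]}}

```text
time_s: 11.45
tool_pos: [0.5867, -0.1796, 0.2292]
tool_rot: [-179.9, -0.1, 15.0]
force: [0.2, 0.2, -1.3]
grip_width: 0.014
```

```bash
python3 - <<'E'
from cell import *
from ov import *
from mv import *
c=read_camera("scene"); np.savez("s9.npz",**{k:np.array(v) for k,v in c.items()})
o=get_obs();print(o["time_s"],o["tool_pos"].round(4),o["tool_rot"].round(2),o["force"].round(2),o["wrist_torque"].round(3))
print(rel(o["tool_pos"],o["tool_rot"],[.5859,-.1819,.158],[180,0,14.84]))
a=np.linspace(0,2*np.pi,24)
ex=[place([.5196,-.1084,14.84],np.c_[-.058+.011*np.cos(a),k*.088+.011*np.sin(a),0*a+.051]) for k in(1,-1)]
overlay(c,o["tool_pos"],o["tool_rot"],[-.0147,0,.086],(150,120,240,210),8,"pics/ov9.png",ex)
E
```

```text
11.5 [ 0.5869 -0.1795  0.2296] [-1.7994e+02 -7.0000e-02  1.5000e+01] [-0.17  0.4  -2.12] [ 0.055 -0.066 -0.011]
[-0.0016  0.0022  0.0716 -0.07   -0.07    0.16  ]
```

View pics/ov9.png

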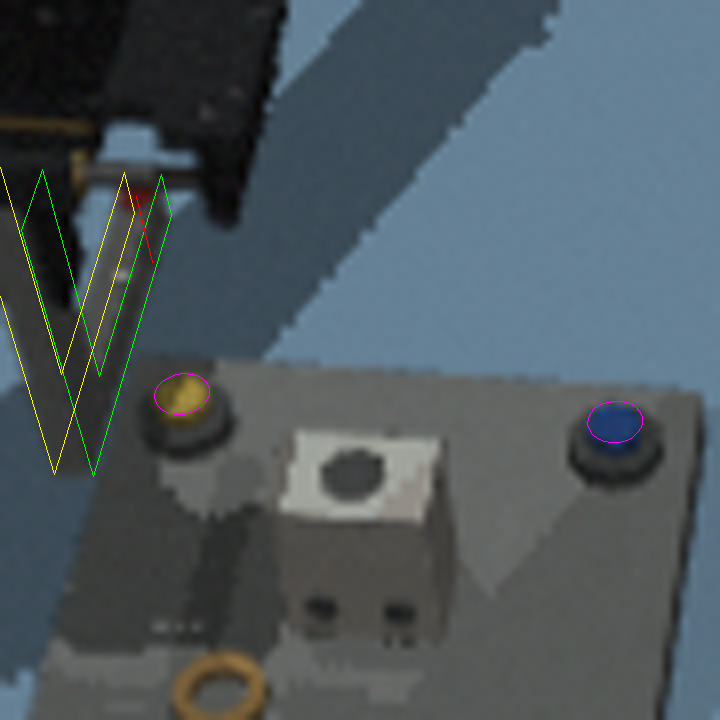

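The model overlay matches the square: the red pin top is at (138,195), and the blue pad has sprung back up. Descending on yellow.

Emit:
{"method": "arm_command", "body": {"targets": [[[-0.0016, 0.0022, 0.04, 0, 0, 0.16, 1], [-0.0016, 0.0022, 0.065, 0, 0, 0.16, 1], [-0.0016, 0.0022, 0.0716, 0, 0, 0.16, 1], [-0.0016, 0.0022, 0.0716, 0, 0, 0.16, 1], [-0.0016, 0.0022, 0.0716, 0, 0, 0.16, 1]]]}}

```text
time_s: 12.0
tool_pos: [0.5872, -0.1837, 0.1602]
tool_rot: [179.9, -0.2, 14.7]
force: [0.7, -0.3, -1.6]
grip_width: 0.0135
```

Emit:
{"method": "arm_command", "body": {"targets": [[[0, 0, 0.004, 0, 0, 0, 1], [0, 0, 0.008, 0, 0, 0, 1], [0, 0, 0.011, 0, 0, 0, 1], [0, 0, 0.011, 0, 0, 0, 1]]]}}

```text
time_s: 12.4
tool_pos: [0.5864, -0.1843, 0.1475]
tool_rot: [180.0, -0.1, 14.7]
force: [1.6, -0.4, -1.3]
grip_width: 0.0134
```

Emit:
{"method": "arm_command", "body": {"targets": [[[0, -0.002, 0.003, 0, 0, 0, 1], [0, -0.002, 0.003, 0, 0, 0, 1], [0, -0.002, 0.003, 0, 0, 0, 1], [0, -0.002, 0.003, 0, 0, 0, 1]]]}}

```text
time_s: 12.8
tool_pos: [0.5865, -0.1829, 0.1455]
tool_rot: [179.9, -0.2, 14.7]
force: [2.0, -2.6, 4.9]
grip_width: 0.0135
```

```bash
python3 - <<'E'
from cell import *
from ov import *
for i in range(3):
    c=read_camera("scene"); o=get_obs();print(o["time_s"],o["tool_pos"].round(4),o["tool_rot"].round(2),o["force"].round(2),o["wrist_torque"].round(3))
a=np.linspace(0,2*np.pi,24)
ex=[place([.5196,-.1084,14.84],np.c_[-.058+.011*np.cos(a),k*.088+.011*np.sin(a),0*a+.051]) for k in(1,-1)]
overlay(c,o["tool_pos"],o["tool_rot"],[-.0147,0,.086],(140,130,220,200),8,"pics/ov10.png",ex)
crop(c,140,130,220,200,8,"pics/s10.png")
E
```

```text
12.85 [ 0.5865 -0.1828  0.1455] [179.89  -0.2   14.69] [ 3.15 -1.79  5.58] [-0.775 -0.099  0.285]
12.9 [ 0.5865 -0.1829  0.1454] [179.89  -0.2   14.69] [ 1.81 -1.75  6.07] [-0.895 -0.044  0.257]
12.95 [ 0.5865 -0.1829  0.1454] [179.89  -0.2   14.69] [ 2.74 -2.13  6.65] [-0.789 -0.088  0.264]
```

View pics/ov10.png

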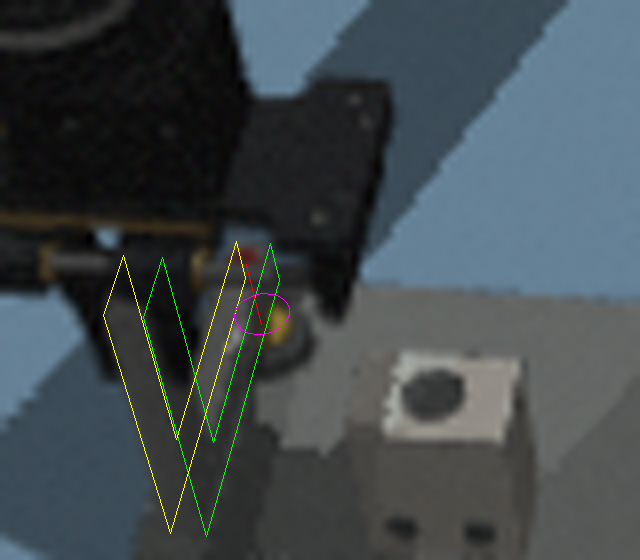

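View pics/s10.png

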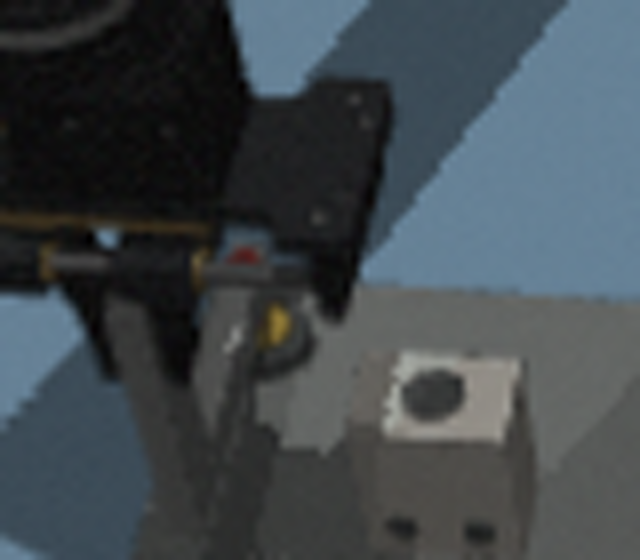

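Net press is about 9 N at a tip height around 45.5 mm, so yellow is fully down. Now I'll lift off and go above the corner, 12 mm in front of the block.

Emit:
{"method": "arm_command", "body": {"targets": [[[0, 0.001, -0.01, 0, 0, 0, 1], [0, 0, -0.03, 0, 0, 0, 1], [0, 0, -0.06, 0, 0, 0, 1], [0, 0, -0.085, 0, 0, 0, 1], [0, 0, -0.085, 0, 0, 0, 1], [0, 0, -0.085, 0, 0, 0, 1], [0, 0, -0.085, 0, 0, 0, 1]]]}}

```text
time_s: 13.65
tool_pos: [0.5841, -0.1818, 0.2271]
tool_rot: [-179.8, 0.1, 14.7]
force: [-0.6, 0.1, -3.2]
grip_width: 0.0136
```

```bash
python3 - <<'E'
from cell import *
from ov import *
from mv import *
c=read_camera("scene"); np.savez("s11.npz",**{k:np.array(v) for k,v in c.items()})
o=get_obs();print(o["time_s"],o["tool_pos"].round(4),o["tool_rot"].round(2),o["force"].round(2),o["wrist_torque"].round(3))
print(rel(o["tool_pos"],o["tool_rot"],[.4926,-.1119,o["tool_pos"][2]],[180,0,14.84]))
overlay(c,o["tool_pos"],o["tool_rot"],[-.0147,0,.086],(130,110,230,210),8,"pics/ov11.png",[])
E
```

```text
13.7 [ 0.5841 -0.1819  0.2271] [-1.7985e+02  1.0000e-01  1.4680e+01] [-0.5  -1.08 -2.24] [ 0.01  -0.101  0.048]
[-0.0708 -0.0909  0.0004 -0.15    0.1    -0.16  ]
```

View pics/ov11.png

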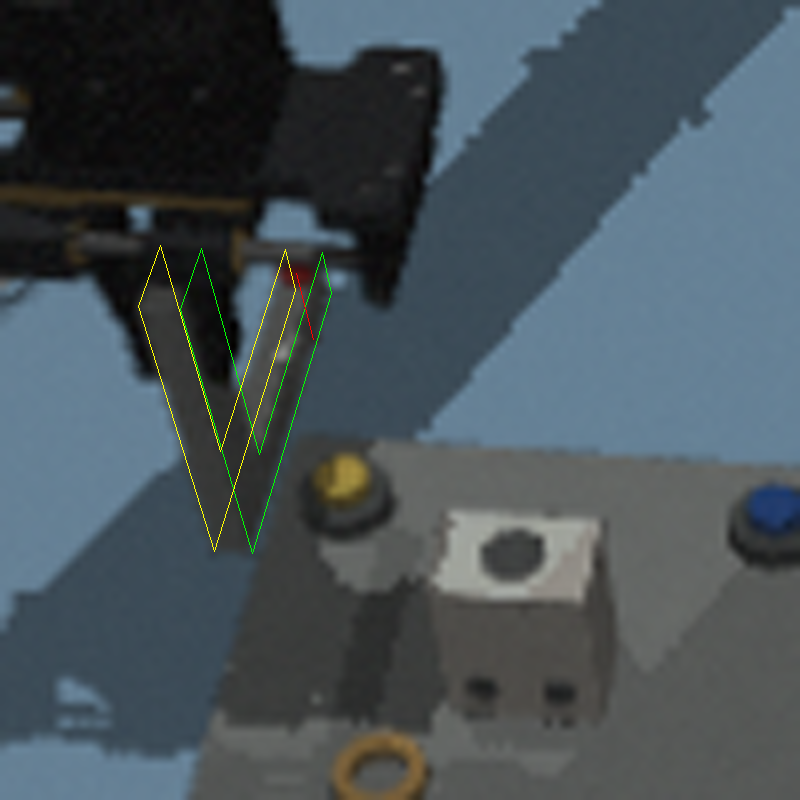

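The overlay still matches, so the square has not slipped, and both pads are up again. Moving over the corner.

Emit:
{"method": "arm_command", "body": {"targets": [[[-0.0708, -0.091, 0, 0, 0, -0.16, 1], [-0.0708, -0.091, 0, 0, 0, -0.16, 1], [-0.0708, -0.091, 0, 0, 0, -0.16, 1], [-0.0708, -0.091, 0, 0, 0, -0.16, 1], [-0.0708, -0.091, 0, 0, 0, -0.16, 1], [-0.0708, -0.091, 0, 0, 0, -0.16, 1]]]}}

```text
time_s: 14.3
tool_pos: [0.4944, -0.1132, 0.2289]
tool_rot: [-180.0, -0.1, 14.8]
force: [-0.3, -0.7, -1.7]
grip_width: 0.0141
```

```bash
python3 - <<'E'
from cell import *
from ov import *
from mv import *
c=read_camera("scene"); np.savez("s12.npz",**{k:np.array(v) for k,v in c.items()})
o=get_obs();print(o["time_s"],o["qpos"].round(1),o["tool_pos"].round(4),o["tool_rot"].round(2),o["force"].round(2),o["wrist_torque"].round(3))
print(rel(o["tool_pos"],o["tool_rot"],[.4926,-.1119,.135],[180,0,14.84]))
overlay(c,o["tool_pos"],o["tool_rot"],[-.0147,0,.086],(150,120,240,210),8,"pics/ov12.png",[])
E
```

```text
14.35 [ 39.4   2.1 -30.  101.6   1.   76.5 -66. ] [ 0.4945 -0.1131  0.2289] [-1.7996e+02 -1.0000e-01  1.4780e+01] [ 0.59 -1.46 -2.28] [ 0.011 -0.138 -0.001]
[-0.0017 -0.0016  0.0939 -0.04   -0.1    -0.06  ]
```

View pics/ov12.png

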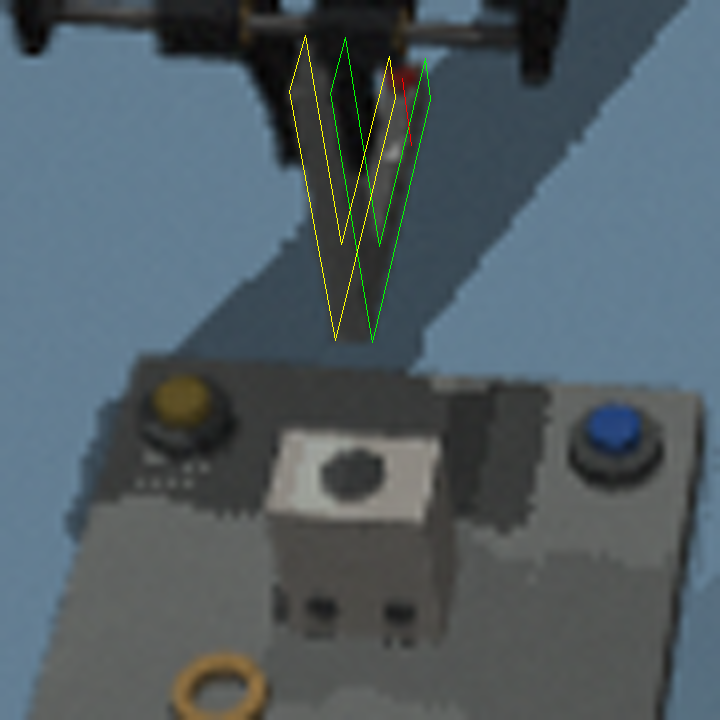

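Emit:
{"method": "arm_command", "body": {"targets": [[[-0.0017, -0.0016, 0.04, 0, 0, -0.06, 1], [-0.0017, -0.0016, 0.075, 0, 0, -0.06, 1], [-0.0017, -0.0016, 0.094, 0, 0, -0.06, 1], [-0.0017, -0.0016, 0.094, 0, 0, -0.06, 1], [-0.0017, -0.0016, 0.094, 0, 0, -0.06, 1], [-0.0017, -0.0016, 0.094, 0, 0, -0.06, 1]]]}}

```text
time_s: 14.95
tool_pos: [0.4935, -0.1115, 0.1368]
tool_rot: [179.9, -0.2, 14.9]
force: [0.4, 0.4, -2.6]
grip_width: 0.0135
```

```bash
python3 - <<'E'
from cell import *
from ov import *
from mv import *
c=read_camera("scene"); np.savez("s13.npz",**{k:np.array(v) for k,v in c.items()})
o=get_obs();print(o["time_s"],o["qpos"].round(1),o["tool_pos"].round(4),o["tool_rot"].round(2),o["force"].round(2),o["wrist_torque"].round(3))
print(rel(o["tool_pos"],o["tool_rot"],[.4926,-.1119,.118],[180,0,14.84]))
overlay(c,o["tool_pos"],o["tool_rot"],[-.0147,0,.086],(150,120,240,210),8,"pics/ov13.png",[])
E
```

```text
15.0 [ 38.7   6.  -30.4 108.9   3.3  65.8 -68. ] [ 0.4935 -0.1114  0.1369] [179.92  -0.24  14.89] [-0.57  0.37 -2.41] [ 0.033 -0.076 -0.053]
[-1.00e-03  2.00e-04  1.89e-02  8.00e-02 -2.40e-01  5.00e-02]
```

View pics/ov13.png

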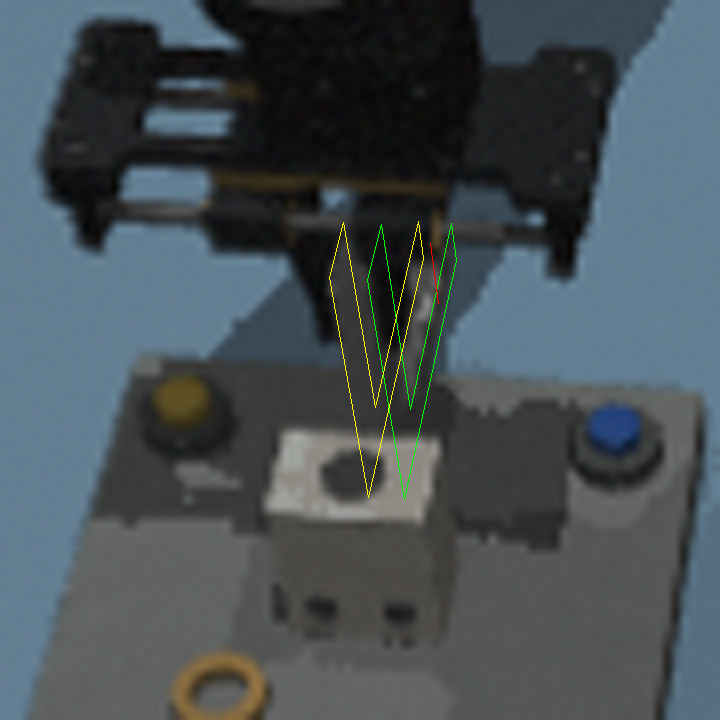

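Emit:
{"method": "arm_command", "body": {"targets": [[[-0.001, 0, 0.01, 0, -0.24, 0.05, 1], [-0.001, 0, 0.0185, 0, -0.24, 0.05, 1], [-0.001, 0, 0.0185, 0, -0.24, 0.05, 1], [-0.001, 0, 0.0185, 0, -0.24, 0.05, 1], [-0.001, 0, 0.0185, 0, -0.24, 0.05, 1]]]}}

```text
time_s: 15.5
tool_pos: [0.4908, -0.1112, 0.1166]
tool_rot: [-180.0, 0.2, 14.9]
force: [-0.4, 0.3, -2.3]
grip_width: 0.0135
```

```bash
python3 - <<'E'
from cell import *
from mv import *
o=get_obs();print(o["time_s"],o["qpos"].round(1),o["tool_pos"].round(4),o["tool_rot"].round(2),o["force"].round(2),o["wrist_torque"].round(3))
print(rel(o["tool_pos"],o["tool_rot"],[.5046,-.1088,.117],[180,0,14.84]))
E
```

```text
15.5 [ 38.4   7.2 -30.4 110.1   4.1  63.8 -68.8] [ 0.4908 -0.1112  0.1166] [-1.7998e+02  1.7000e-01  1.4860e+01] [-0.42  0.29 -2.34] [-0.001 -0.067 -0.005]
[ 0.0139  0.0012 -0.0004 -0.02    0.17    0.02  ]
```

Emit:
{"method": "arm_command", "body": {"targets": [[[0.005, 0.0006, 0, 0, 0.1, 0, 1], [0.009, 0.0012, 0, 0, 0.1, 0, 1], [0.011, 0.0012, 0, 0, 0.1, 0, 1], [0.011, 0.0012, 0, 0, 0.1, 0, 1], [0.011, 0.0012, 0, 0, 0.1, 0, 1]]]}}

```text
time_s: 16.0
tool_pos: [0.502, -0.1096, 0.1167]
tool_rot: [-180.0, 0.1, 14.9]
force: [0.4, -0.2, -2.0]
grip_width: 0.0133
```

Emit:
{"method": "arm_command", "body": {"targets": [[[0.001, 0, 0, 0, 0, 0, 1], [0.002, 0, 0, 0, 0, 0, 1], [0.003, 0, 0, 0, 0, 0, 1], [0.003, 0, 0, 0, 0, 0, 1], [0.003, 0, 0, 0, 0, 0, 1]]]}}

```text
time_s: 16.5
tool_pos: [0.5049, -0.1089, 0.1168]
tool_rot: [180.0, 0.0, 14.9]
force: [-0.5, 0.1, -2.2]
grip_width: 0.0134
```

```bash
python3 - <<'E'
from cell import *
from mv import *
for i in range(3):
    o=get_obs();print(o["time_s"],o["tool_pos"].round(4),o["tool_rot"].round(2),o["force"].round(2),o["wrist_torque"].round(3),Ro.from_euler('z',-14.84,degrees=True).apply(o["force"]).round(2))
    read_camera("scene")
E
```

```text
16.5 [ 0.5049 -0.1089  0.1168] [1.800e+02 4.000e-02 1.485e+01] [-0.46  0.11 -2.24] [-0.047 -0.027  0.017] [-0.42  0.22 -2.24]
16.55 [ 0.5049 -0.1089  0.1168] [1.800e+02 5.000e-02 1.485e+01] [ 0.07 -1.21 -2.03] [ 0.018 -0.044  0.021] [-0.24 -1.18 -2.03]
16.6 [ 0.5049 -0.1089  0.1168] [1.800e+02 5.000e-02 1.485e+01] [-0.2   0.18 -1.97] [-0.017 -0.016 -0.012] [-0.14  0.23 -1.97]
```

Emit:
{"method": "arm_command", "body": {"targets": [[[0.001, 0, 0, 0, 0, 0, 1], [0.002, 0, 0, 0, 0, 0, 1], [0.002, 0, 0, 0, 0, 0, 1], [0.002, 0, 0, 0, 0, 0, 1]]]}}

```text
time_s: 17.05
tool_pos: [0.5054, -0.1088, 0.1164]
tool_rot: [-180.0, 0.2, 14.8]
force: [-4.1, -0.3, 0.5]
grip_width: 0.0137
```

Emit:
{"method": "arm_command", "body": {"targets": [[[0.001, 0, 0, 0, 0, 0, 1], [0.002, 0, 0, 0, 0, 0, 1], [0.002, 0, 0, 0, 0, 0, 1], [0.002, 0, 0, 0, 0, 0, 1]]]}}

```text
time_s: 17.45
tool_pos: [0.5056, -0.1089, 0.1161]
tool_rot: [-180.0, 0.4, 14.8]
force: [-9.1, -2.2, 1.8]
grip_width: 0.0138
```

```bash
cat > st.py <<'E'
from cell import *
from mv import *
Rb=Ro.from_euler('z',-14.84,degrees=True)
o=get_obs();print(o["time_s"],o["tool_pos"].round(4),o["tool_rot"].round(2),"baseF",Rb.apply(o["force"]).round(2),"baseT",Rb.apply(o["wrist_torque"]).round(3),"TCP base",Rb.apply(o["tool_pos"]-np.array([.5196,-.1084,.03])).round(4),o["grip_width"])
E
python3 st.py
```

```text
17.45 [ 0.5056 -0.1089  0.1161] [-179.95    0.45   14.8 ] baseF [-9.33  0.17  1.8 ] baseT [0.183 2.134 0.034] TCP base [-0.0136  0.0031  0.0861] 0.013823686960339835
```

There is back contact at about 9 N, and the tool has pitched +0.45° (top tipping back over the block edge). I'll counter the pitch and press down.

Emit:
{"method": "arm_command", "body": {"targets": [[[0, 0, 0.001, 0, 0.4, 0, 1], [0, 0, 0.002, 0, 0.7, 0, 1], [0, 0, 0.002, 0, 0.7, 0, 1], [0, 0, 0.002, 0, 0.7, 0, 1]]]}}

```text
time_s: 17.85
tool_pos: [0.5057, -0.109, 0.1158]
tool_rot: [180.0, -0.2, 14.8]
force: [-12.2, -1.6, 12.2]
grip_width: 0.0138
```

```bash
python3 st.py
```

```text
17.85 [ 0.5057 -0.109   0.1158] [180.    -0.24  14.8 ] baseF [-12.25   1.55  12.24] baseT [ 0.56   3.285 -0.105] TCP base [-0.0136  0.003   0.0858] 0.01380941582970048
```

Emit:
{"method": "arm_command", "body": {"targets": [[[0, 0, 0.001, 0, 0.2, 0, 1], [0, 0, 0.002, 0, 0.4, 0, 1], [0, 0, 0.002, 0, 0.4, 0, 1], [0, 0, 0.002, 0, 0.4, 0, 1]]]}}

```text
time_s: 18.25
tool_pos: [0.506, -0.1089, 0.1156]
tool_rot: [180.0, -0.6, 14.8]
force: [-16.2, -0.8, 24.4]
grip_width: 0.0136
```

```bash
python3 st.py; python3 - <<'E'
from cell import *
from ov import *
for n in("scene","top"):
    c=read_camera(n); np.savez(f"{n}20.npz",**{k:np.array(v) for k,v in c.items()})
    o=get_obs(); w=(150,130,240,220) if n=="scene" else (260,150,350,230)
    overlay(c,o["tool_pos"],[180,0,14.84],[-.0147,0,.086],w,8,f"pics/ov20{n}.png",[])
    crop(c,*w,8,f"pics/raw20{n}.png")
E
python3 st.py
```

```text
18.25 [ 0.506  -0.1089  0.1156] [179.96  -0.64  14.8 ] baseF [-15.81   3.41  24.38] baseT [1.122 4.277 0.023] TCP base [-0.0133  0.003   0.0856] 0.013635828965100563
18.35 [ 0.5059 -0.1089  0.1156] [179.96  -0.64  14.8 ] baseF [-16.14   4.08  25.25] baseT [ 1.114  4.317 -0.015] TCP base [-0.0133  0.003   0.0856] 0.013482433040421495
```

View pics/raw20scene.png

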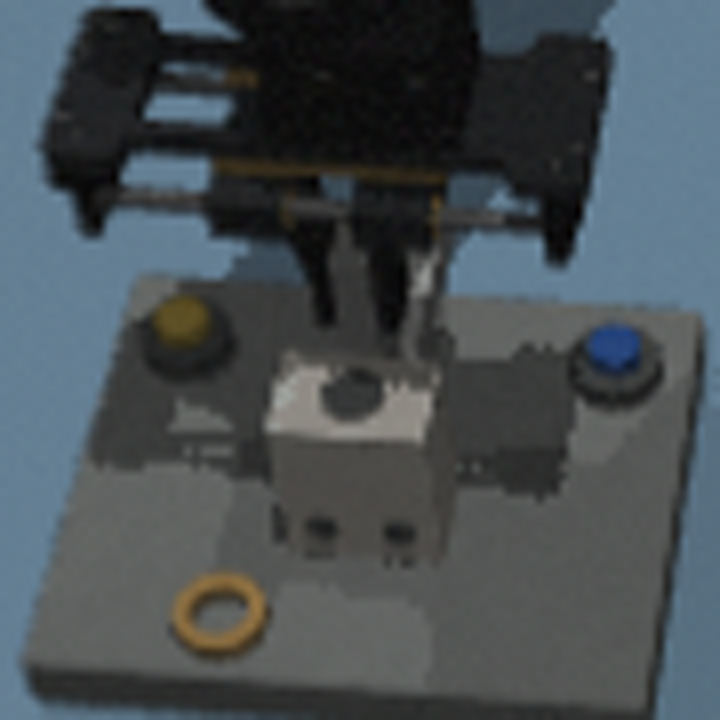

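View pics/ov20top.png

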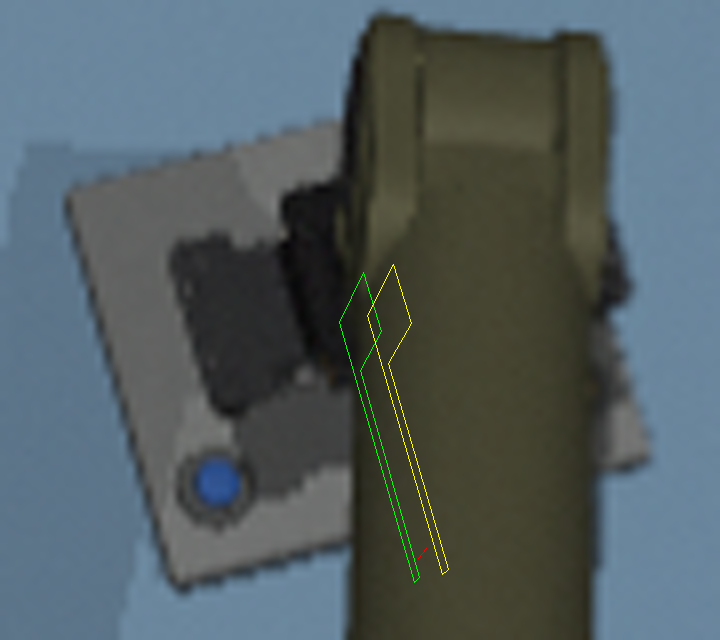

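Emit:
{"method": "arm_command", "body": {"targets": [[[0, -0.0005, 0, 0, 0.3, 0, 1], [0, -0.001, 0, 0, 0.6, 0, 1], [0, -0.001, 0, 0, 0.6, 0, 1]]]}}

```text
time_s: 18.65
tool_pos: [0.5063, -0.1087, 0.1156]
tool_rot: [179.9, -1.3, 14.8]
force: [-14.4, -1.4, 22.3]
grip_width: 0.0139
```

```bash
cat > st.py <<'E'
from cell import *
from mv import *
Rb=Ro.from_euler('z',-14.84,degrees=True)
L=[]
for i in range(3):
    o=get_obs(); L.append(o); read_camera("top") if i<2 else 0
m=lambda k:np.mean([x[k] for x in L],0)
F=Rb.apply(m("force"));T=Rb.apply(m("wrist_torque"));p=Rb.apply(m("tool_pos")-np.array([.5196,-.1084,.03]))
rot=m("tool_rot"); pit=rot[1]
F0=F-[0,0,-2.5]
g=p+[-.019*np.sin(np.radians(-pit)) ,0,.019]
print(o["time_s"],"pitch",pit.round(3),"yaw",rot[2].round(2),"roll",L[-1]["tool_rot"][0].round(2),"contactF",F0.round(1),"T",T.round(3),"TCP",(p*1000).round(2),"grip",(g*1000).round(2),"Tgrip",(T[1]+.06+F0[0]*.201).round(2),o["grip_width"].round(4))
E
python3 st.py
```

```text
Traceback (most recent call last):
  File "st.py", line 12, in <module>
    print(o["time_s"],"pitch",pit.round(3),"yaw",rot[2].round(2),"roll",L[-1]["tool_rot"][0].round(2),"contactF",F0.round(1),"T",T.round(3),"TCP",(p*1000).round(2),"grip",(g*1000).round(2),"Tgrip",(T[1]+.06+F0[0]*.201).round(2),o["grip_width"].round(4))
                                                                                                                                                                                                                                    ^^^^^^^^^^^^^^^^^^^^^
AttributeError: 'float' object has no attribute 'round'
```

```bash
sed -i 's/,o\["grip_width"\].round(4)//' st.py; python3 st.py; python3 - <<'E'
from ov import *
c=read=None
from cell import read_camera
c=read_camera("scene"); np.savez("s21.npz",**{k:np.array(v) for k,v in c.items()})
crop(c,170,145,220,205,12,"pics/s21.png")
E
```

```text
18.85 pitch -1.314 yaw 14.78 roll 179.88 contactF [-15.2   1.7  25.3] T [6.820e-01 3.973e+00 3.000e-03] TCP [-12.95   3.08  85.59] grip [-13.39   3.08 104.59] Tgrip 0.98
```

View pics/s21.png

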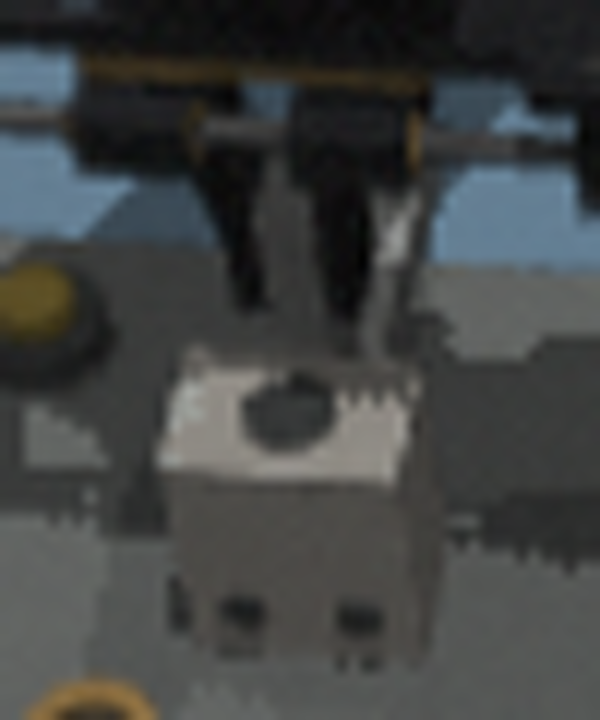

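The tool turned another 0.7° while the square's height and the grip moment (about 1 Nm) stayed put. So the square is seated and the grip is slipping about it. To rule out the heel being held off by base friction, I'll ease the down force, let the back slide home, then press again.

Emit:
{"method": "arm_command", "body": {"targets": [[[0, 0, -0.002, 0, 0, 0, 1], [0, 0, -0.0035, 0, 0, 0, 1], [0, 0, -0.0035, 0, 0, 0, 1]]]}}

```text
time_s: 19.2
tool_pos: [0.5061, -0.1086, 0.1158]
tool_rot: [180.0, -1.4, 14.8]
force: [-5.7, -3.3, -0.9]
grip_width: 0.0136
```

```bash
sed -i 's/np.sin(np.radians(-pit))/-np.sin(np.radians(-pit))/; s/\[--/[/' st.py; sed -i 's/\[-.019\*-np/[.019*-1*np/; s/np.sin(np.radians(-pit))/np.sin(np.radians(-pit))/' st.py; grep "g=p" st.py; python3 st.py
```

```text
g=p+[.019*-1*np.sin(np.radians(-pit)) ,0,.019]
19.3 pitch -1.348 yaw 14.8 roll 179.96 contactF [-6.7 -1.2  3.4] T [-0.342  2.064 -0.039] TCP [-13.14   3.32  85.77] grip [-13.59   3.32 104.77] Tgrip 0.78
```

Emit:
{"method": "arm_command", "body": {"targets": [[[0.001, 0, 0, 0, 0, 0, 1], [0.0025, 0, 0.0005, 0, 0, 0, 1], [0.0025, 0, 0.002, 0, 0, 0, 1], [0.0025, 0, 0.002, 0, 0, 0, 1]]]}}

```text
time_s: 19.7
tool_pos: [0.5062, -0.1086, 0.1156]
tool_rot: [180.0, -1.0, 14.8]
force: [-18.9, -3.2, 20.6]
grip_width: 0.0137
```

```bash
python3 st.py
```

```text
19.8 pitch -1.02 yaw 14.75 roll 179.96 contactF [-18.8   2.1  22.3] T [0.547 4.411 0.025] TCP [-13.02   3.25  85.62] grip [-13.36   3.25 104.62] Tgrip 0.69
```

Emit:
{"method": "arm_command", "body": {"targets": [[[0, 0, 0, 0, 0.3, 0, 1], [0, 0, 0, 0, 0.3, 0, 1], [0, 0, 0, 0, 0.3, 0, 1], [0, 0, 0, 0, 0.3, 0, 1], [0, 0, 0, 0, 0.3, 0, 1], [0, 0, 0, 0, 0.3, 0, 1]]]}}

```text
time_s: 20.4
tool_pos: [0.5062, -0.1086, 0.1156]
tool_rot: [180.0, -1.3, 14.8]
force: [-17.8, -1.9, 20.0]
grip_width: 0.0137
```

```bash
python3 st.py; python3 - <<'E'
from cell import *
from ov import *
c=read_camera("scene"); np.savez("s22.npz",**{k:np.array(v) for k,v in c.items()})
o=get_obs(); hs=place([.5196+.0014*.967,-.1084+.0014*.256,14.84],np.array([[0,.0033,.03]]))[0]
# model square at home
f=overlay(c,hs,[180,0,14.84],[0,0,0],(160,140,225,205),11,"pics/ov22.png",[place([.5206,-.108,14.84],np.array([[x,.0035+y,.105] for x,y in((0,-.03),(0,.03),(.04,.03),(.04,-.03))]))])
crop(c,0,60,400,300,2,"pics/s22w.png")
print(o["time_s"],o["force"],o["grip_width"])
E
python3 st.py
```

```text
20.5 pitch -1.325 yaw 14.76 roll 179.96 contactF [-18.    2.6  22. ] T [0.501 4.63  0.015] TCP [-12.96   3.26  85.63] grip [-13.4    3.26 104.63] Tgrip 1.07
20.55 [-18.81086541  -2.33957213  19.20478733] 0.013424195726821202
20.65 pitch -1.328 yaw 14.77 roll 179.96 contactF [-18.3   2.1  22.1] T [0.505 4.601 0.027] TCP [-12.93   3.27  85.64] grip [-13.38   3.27 104.64] Tgrip 0.99
```

View pics/ov22.png

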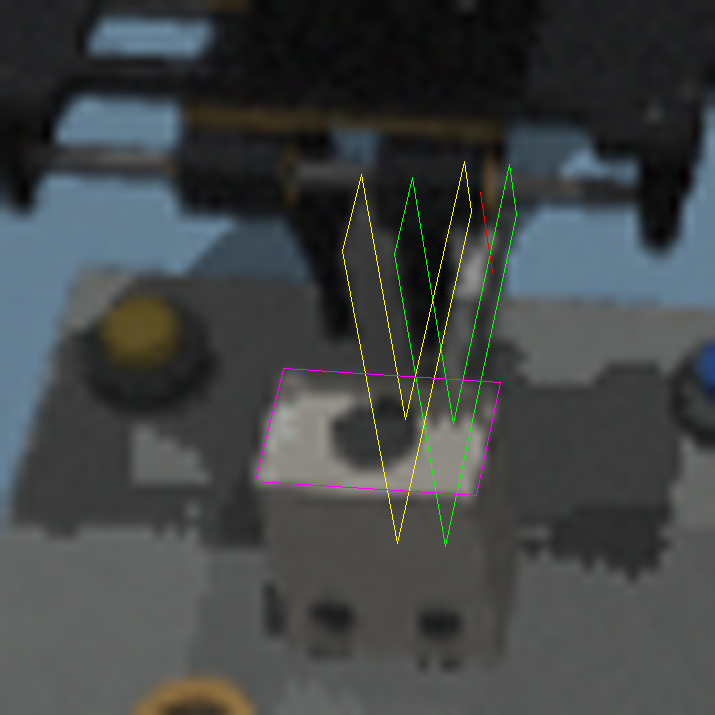

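View pics/s22w.png

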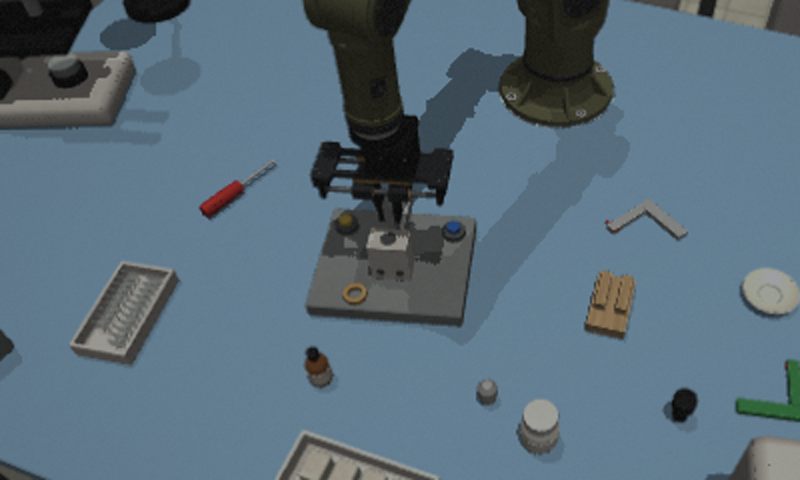

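```bash
python3 - <<'E'
from cell import *
print(sign_off()); 
E
python3 st.py
```

```text
the job is handed in; nothing more can be done
None
the job is handed in; nothing more can be done
```

The square is home in the corner, still gripped and pressed against both faces, and the job was handed in at about 20.7 s of the 56 s allowed. No verdict is reported, so this rests on my own checks.

**What I did:** I lifted the square straight out of its cradle by the blade. I pressed the blue pad with about 5 N and lifted off, then pressed the yellow pad with about 9 N and lifted off. The pads need 2.5 N to go right down, and both were seen up again afterwards. I then lowered the square in front of the block, slid it back into the corner and pressed it home.

**Last checks:**
- **Contact:** steady at about 18 N against the block and 22 N down on the base, with the grip at its 60 N setting. The blade lies within the block's width.
- **Other loose things:** none looked moved in the last wide picture.

**What disagreed or stayed uncertain:**
- **Tool pitch:** the tool finished pitched 1.3° forward. The height and the steady grip moment say the blade turned in the jaws while the square stayed flat. I could not see that directly.
- **View of the corner:** the corner itself was hidden in both camera views. Flatness is therefore judged from forces and arm position, not from a picture.
- **Block position:** the block touched about 1 mm further back than I had measured, within the 2 mm calibration.
- **Sideways force:** about 2 N remained along the block face.

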